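Third hand for the shoe repairer: press the new sole on and hold it

ROBOT

A 6-joint arm with a two-finger parallel gripper is mounted at the origin on the work surface. World frame = base frame: x ahead of the robot, y to its left, z up, the work surface at z = 0. Lengths are in m, angles in rad, forces in N, time in s.
With the tool pointing down it reaches from about 0.35 to 0.975 m from the base axis. Payload 7.1 kg.
Tool frame: the origin (TCP) lies on the centre line of the jaws, within the pads' length; the fingertips stand ahead of it and the grasp point (between the pads) lies 3 mm ahead of it (ctrl.tip_reach is the y of the fingertips in the tool frame, in m); y points along the fingers, z is the direction in which the jaws open and shut, and the axes are right-handed (so a half turn about y gives the same grasp; the last joint's range is limited). The gripper opens to 88 mm and grips with 3 to 60 N. Pads are 20 mm wide; open, the fingers measure 115 mm over their backs; the gripper's body (75 mm by 178 mm) begins 61 mm behind the grasp point.
Start: joints at [-1.236, 0.423, 1.63, -0, 1.089, -0.019], TCP at [0.217, -0.586, 0.223] pointing down, gripper open.
Joint ranges: [-3, 3], [-0.9, 2.11], [0.09, 2.58], [-1.31, 4.45], [0.11, 2.69], [-2.54, 2.54]. Speed limits (rad/s): [2.39, 2.39, 3.01, 3.14, 3.14, 3.14].

INTERFACE

Orientations are given as a 3x3 rotation matrix whose columns are the frame's x, y, z axes.
In Python, from rig import readout, imaging, ctrl gives the robot as it stands.
- The arm moves only by the tool apply_moves, never from a script. Its argument "moves" is a list of rows, each a list of 3 entries, a list of its own where there are three numbers: the finger opening in cm, from 0 to 8.78, then the shift along the tool's x, y, z in cm, then the turn, a rotation vector about the tool's x, y, z in degrees. In form: [[jaw, [dx, dy, dz], [wx, wy, wz]], ...]. A call has 1 to 12 rows; each row is the pose to reach, as a shift and turn from the pose measured when the call began, along the tool's axes at that moment; what a row does not reach only later rows make up. A row lasts 1/12 s, in which the tool goes at most 41.7 mm and 7.16 degrees, less where a joint would pass 70% of its speed; a pose out of reach is approached as far as the arm can. A call with a gripper value outside its range is refused whole. The fingers move at their own pace and stop on an object; "grip_force" is the grip in N (left out, the last holds). Time passes only in rows, so rows that repeat a pose let the fingers close. It gives the time, the measured TCP pose, the force and the opening at its end, in the units of the state.
- readout.observe(): the state, without advancing time (a new reading comes with each control period).
- imaging.snapshot(name): name is "side" or "top" or "wrist"; returns a dict with "color" (400x640x3 uint8, blue, green, red), "fx", "fy", "cx", "cy" (pixels), "origin" and "orientation" of the camera in the world. Camera axes: x right, y down, z forward; pixel columns grow to the right and rows downward; lengths in m; the calibration is good to about 2 mm. The wrist camera is an equidistant fisheye: a pixel r from the principal point sees the ray r / f radians off the axis. A picture is of the moment at which its call begins. There is no depth.
- ctrl.sign_off(): hands the job in, once; it reports no verdict.
The state is a dict: "t": time; "q": joint angles; "dq": joint speeds; "joint_torque": joint torques, N m; "position": TCP position; "tcp_rot": TCP orientation; "wrist_force": force on the tool from outside, world axes, zero at the start; "torque": the same for the moment, N m; "finger_gap": finger opening in m.
Only numpy, scipy, OpenCV 4.12 (cv2) and the standard library are available. Lean on these libraries where they do the work, as an engineer would, in place of code of your own. Each camera call takes 0.05 s, during which the arm holds its last target.

TASK

Pick up the brown gum-rubber sole by its waist and lay it, tread up, on the bottom of the shoe that stands upside down on the iron last, toe to toe and heel to heel so that it lines up with the shoe all round. Keep hold of it at the waist and press it down with a steady push of about 15 newtons, never ramming it, so that I can tack toe and heel: finish while still holding and pressing, do not let go. Leave the pale leather soles, the brush, the tin and the hammer where they are.

Things in the scene. Friction and masses are not known exactly. Their poses are not given: they have to be found in the camera images.
- sole: New outsole: brown gum rubber, dark brown tread bars, right foot, rigid, 0.27 kg, 270 mm long, 14 mm thick, lying tread up on the bench. Origin: underside, middle of the waist, 118 mm from the heel end; x points to the toe, z up out of the tread. The waist has straight parallel side edges 60 mm apart from x = -33 to +32 mm; heel 69 mm wide, ball 91 mm.
- sole_toe (a point): Toe tip of the new sole, at the level of its underside (152 mm ahead of the sole's origin, 8 mm to its -y side).
- sole_heel (a point): Heel end of the new sole, at the level of its underside (118 mm behind the sole's origin).
- shoe: Black right shoe, pale rubber band, upside down on the iron last, flat bottom (cork, black margin, about 5 mm smaller all round than the sole) facing up 200 mm above the bench. Origin: on that face, mid-waist, where a well laid sole's origin goes; x to the toe, z up. Soft inside: pressed, it sinks straight down 1 mm per 3 N (5 mm at 15 N, 16 mm at most) and springs back; cannot tip or turn.
- shoe_toe (a point): Point of the shoe's toe seen from above, at the level of its bottom face: the sole's toe tip belongs here.
- shoe_heel (a point): End of the shoe's heel seen from above, at the level of its bottom face: the sole's heel end belongs here.
- stand: Cast iron last: grey post on a 170 x 150 x 30 mm wooden block, fixed to the bench, below the shoe. Origin: on the bench, straight below the shoe's origin; x to the shoe's toe, z up.
- blanks: Bystander: two pale cream leather soles, one on the other, 270 mm long, 10 mm high together, loose on the bench. Origin: underside, middle of the waist, x to the toe.
- brush: Bystander: shoe brush, 175 x 55 x 44 mm, black bristles and a wooden back, loose. Origin: centre of its underside, x along its length.
- tin: Bystander: round polish tin, 89 mm across, 28 mm high, dark red lid, loose. Origin: centre of its underside.
- hammer: Bystander: hammer with a wooden handle and a steel head, lying crosswise on the bench beyond the work, loose.

How it is judged:
By the outcome, as a careful person would: the job done as asked, in the order asked, and still so for the second after the job is handed in, while the arm keeps its last pose, push and grip.
It also fails if it takes over 42 s, if anything falls off the work surface, if the arm or the gripper's body presses on something with over 40 N, if the wrist force passes 120 N, or if a joint passes its speed limit or range.

## Working session

There is one attempt and no reset: what is moved stays moved. The work goes in short steps, Python scripts to look and compute and a tool call to move; the robot and the scene stay as the last step left them, time stands still between calls to the robot, and variables do not carry over. Pictures are saved under pics/ and viewed, and the job is handed in when it is done.

Besides the shell and the picture viewer there is one more tool, called as name([rows], argument=value, ...), one row to a line, values as JSON. apply_moves: Moves the arm, as the interface text tells. Its arguments: {"type":"object","properties":{"moves":{"type":"array"},"grip_force":{"type":"number"}},"required":["moves"]}

```bash
ls; mkdir -p pics
python3 - <<'E'
from rig import readout, imaging, ctrl
import cv2,numpy as np
s=readout.observe(); print(s, ctrl.tip_reach)
for n in ("side","top","wrist"):
    d=imaging.snapshot(n); cv2.imwrite(f"pics/{n}0.png",d["color"]); np.save(f"{n}0.npy",d,allow_pickle=True)
    print(n,{k:d[k] for k in d if k!="color"})
E
```

```text
pics
{'t': 0.0, 'q': array([-1.23600251e+00,  4.23853340e-01,  1.63072719e+00, -1.67655404e-05,
        1.08861142e+00, -1.90188455e-02]), 'dq': array([ 1.07019754e-03,  6.98167328e-04,  8.87125865e-05,  1.71183503e-03,
       -3.02931695e-04, -1.17915033e-03]), 'joint_torque': array([ 5.20637004e-04, -5.44621575e+01, -2.73668522e+01,  6.42158627e-02,
        2.27620918e-02, -1.36981757e-04]), 'position': array([ 0.21636425, -0.58572993,  0.2224793 ]), 'tcp_rot': array([[-9.38055841e-01, -5.39515212e-04,  3.46483691e-01],
       [-3.46484110e-01,  1.50561403e-03, -9.38054633e-01],
       [-1.55759633e-05, -9.99998721e-01, -1.59928349e-03]]), 'wrist_force': array([ 1.09983876, -0.19993227, -0.71294444]), 'torque': array([ 0.05957874, -0.00815214,  0.05709011]), 'finger_gap': 0.0877588863873397} 0.022
side {'fx': 418.36474803719017, 'fy': 418.36474803719017, 'cx': 320.57564785863855, 'cy': 198.51002539251877, 'origin': array([0.01664869, 0.5443943 , 0.98263553]), 'orientation': array([[-0.6816489 , -0.53416131,  0.50002646],
       [-0.73162399,  0.48918749, -0.47478619],
       [ 0.00900572, -0.68946884, -0.72425935]])}
top {'fx': 433.97069314497037, 'fy': 433.97069314497037, 'cx': 323.3498581500022, 'cy': 194.9017526415244, 'origin': array([ 0.42618562, -0.0087886 ,  1.34938852]), 'orientation': array([[ 0.00451092, -0.98939459,  0.14518263],
       [-0.99997747, -0.00374131,  0.00557358],
       [-0.0049713 , -0.1452045 , -0.98938917]])}
wrist {'fx': 309.70691628693146, 'fy': 309.70691628693146, 'cx': 317.4333315870224, 'cy': 202.60050700749554, 'origin': array([ 0.29070585, -0.5590434 ,  0.38558388]), 'orientation': array([[ 0.34779094, -0.89737358, -0.27159183],
       [-0.93757004, -0.33348771, -0.09873384],
       [-0.00197139,  0.28897509, -0.95733459]])}
```

View pics/top0.png

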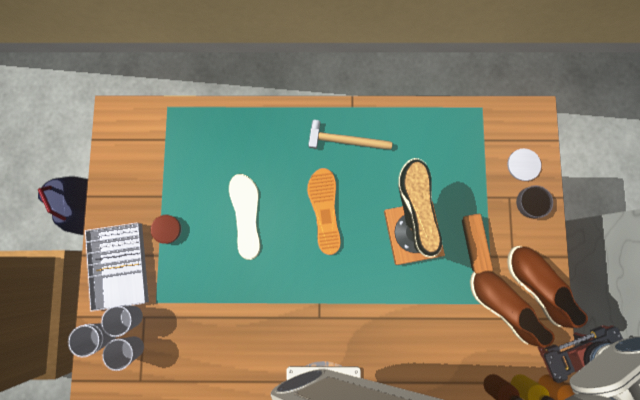

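View pics/side0.png

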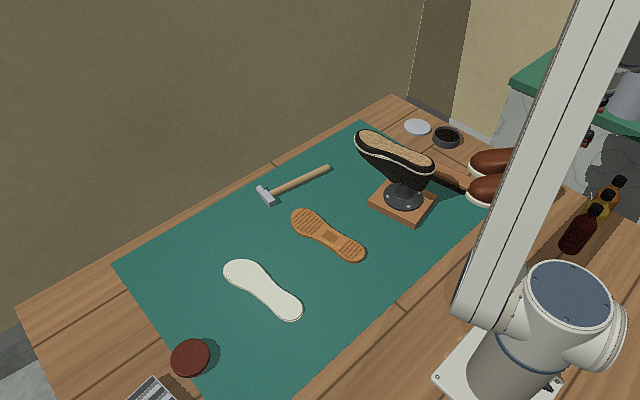

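View pics/wrist0.png

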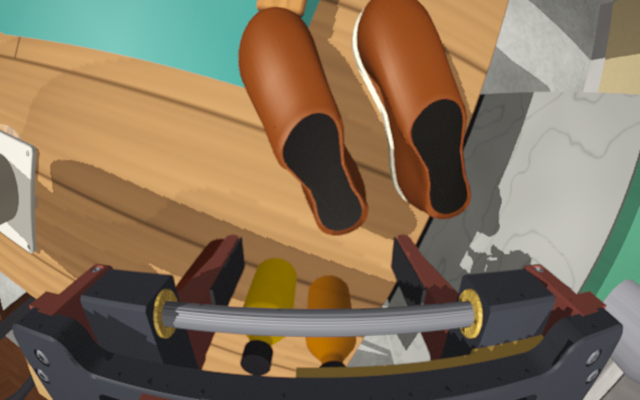

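Top view: sole at about px (323,212), toe up (wider end, ~y=170). The shoe's cork face is at about (421,208), toe up, with blanks at (245,216), tin (166,230), brush (478,243) and hammer (350,137) around it. Next I measure the sole and the shoe.

```bash
cat > h.py <<'E'
import numpy as np, cv2
def ray(d,uv):
    uv=np.atleast_2d(uv).astype(float)
    r=np.c_[(uv[:,0]-d["cx"])/d["fx"],(uv[:,1]-d["cy"])/d["fy"],np.ones(len(uv))]
    return r@np.array(d["orientation"]).T
def fray(d,uv):
    uv=np.atleast_2d(uv).astype(float)
    x=(uv[:,0]-d["cx"])/d["fx"];y=(uv[:,1]-d["cy"])/d["fy"];th=np.hypot(x,y)
    k=np.where(th>1e-9,np.sin(th)/np.maximum(th,1e-9),1)
    return np.c_[x*k,y*k,np.cos(th)]@np.array(d["orientation"]).T
def plane(d,uv,z,fish=False):
    r=(fray if fish else ray)(d,uv); o=np.array(d["origin"])
    return (o+r*((z-o[2])/r[:,2])[:,None])
def big(mask,box):
    m=np.zeros_like(mask); x0,y0,x1,y1=box; m[y0:y1,x0:x1]=mask[y0:y1,x0:x1]
    m=cv2.morphologyEx(m,cv2.MORPH_CLOSE,np.ones((5,5),np.uint8))
    c,_=cv2.findContours(m,cv2.RETR_EXTERNAL,cv2.CHAIN_APPROX_NONE)
    return max(c,key=cv2.contourArea)[:,0,:]
def desc(P):
    "P: Nx2 world outline -> frame by far ends"
    from scipy.spatial.distance import cdist
    D=cdist(P,P); i,j=np.unravel_index(D.argmax(),D.shape); 
    return P[i],P[j],D.max()
def widths(P,o,ang,xs,tol=.004):
    c,s=np.cos(ang),np.sin(ang); L=(P-o)@np.array([[c,-s],[s,c]])
    return [(x,L[(abs(L[:,0]-x)<tol)&(L[:,1]>0)][:,1].mean(),L[(abs(L[:,0]-x)<tol)&(L[:,1]<0)][:,1].mean()) for x in xs],L
E
python3 - <<'E'
from h import *
for n,boxes in (("top",((295,160,350,262),(390,150,450,262))),("side",((280,200,375,270),(350,125,440,185)))):
    d=np.load(n+"0.npy",allow_pickle=True).item(); im=d["color"]
    hsv=cv2.cvtColor(im,cv2.COLOR_BGR2HSV)
    ms=cv2.inRange(hsv,(3,90,60),(25,255,255)); mc=cv2.inRange(hsv,(8,60,110),(28,210,255))
    vis=im.copy()
    for nm,m,b,z in(("sole",ms,boxes[0],.014),("cork",mc,boxes[1],.2)):
        c=big(m,b); cv2.drawContours(vis,[c[:,None]],-1,(255,0,255),1)
        P=plane(d,c,z)[:,:2]; a,e,L=desc(P)
        (cc,wh,an)=cv2.minAreaRect((P*1000).astype(np.float32))
        M=cv2.moments((P*1000).astype(np.float32))
        print(n,nm,a.round(4),e.round(4),L.round(4),np.degrees(np.arctan2(*(a-e)[::-1])).round(2),"rect",np.round(cc,1),np.round(wh,1),round(an,2),"cent",M["m10"]/M["m00"],M["m01"]/M["m00"],"A",M["m00"])
    x0,y0,x1,y1=(280,140,460,270) if n=="top" else (270,120,450,270)
    cv2.imwrite(f"pics/{n}_m.png",cv2.resize(vis[y0:y1,x0:x1],None,fx=4,fy=4,interpolation=0))
E
```

```text
top sole [0.7075 0.0065] [ 0.4401 -0.0285] 0.2696 7.45 rect [ 5.729e+02 -5.000e-01] [269.3  89.3] 4.81 cent 579.7024671764822 -5.020348720458956 A 17225.450713357655
top cork [ 0.4208 -0.1906] [ 0.6857 -0.2606] 0.2741 165.2 rect [ 551.1 -232.8] [260.7 133.4] 9.57 cent 539.6312446083571 -253.00523289494393 A 17569.20094193658
side sole [0.7051 0.0041] [ 0.4339 -0.0073] 0.2714 2.4 rect [569.    4.5] [271.2  95.2] 4.58 cent 573.7574980990591 -0.348738151473687 A 18786.641135836515
side cork [ 0.684  -0.2517] [ 0.4151 -0.2852] 0.271 7.11 rect [ 573.8 -299.9] [239.7 212.4] 35.96 cent 561.1114175423356 -302.9685836176905 A 27435.924686832353
```

View pics/top_m.png

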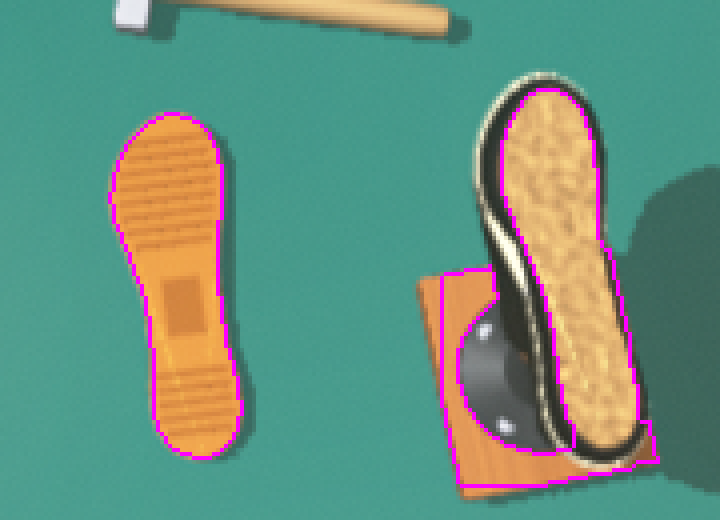

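View pics/side_m.png

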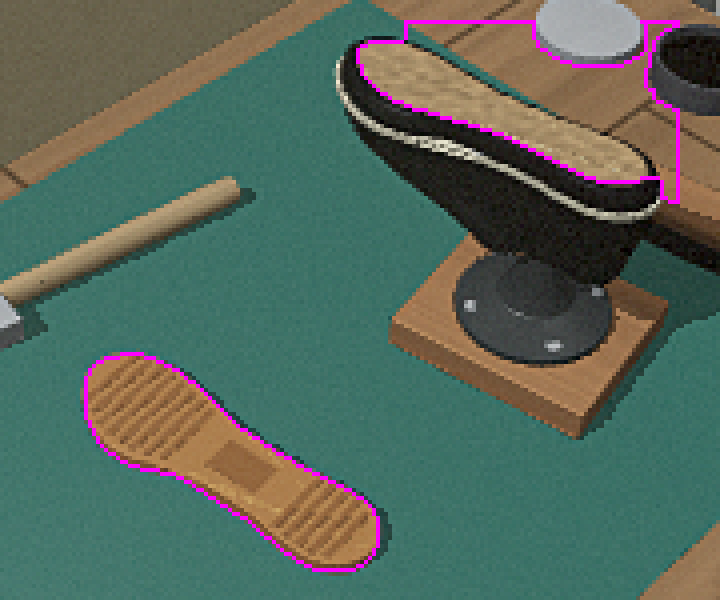

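The sole mask is clean. The cork mask leaks into the wooden block, so I'll isolate the cork by seed and fit the waist lines.

```bash
cat >> h.py <<'E'
def seedcomp(m,seed,k=3):
    m=cv2.morphologyEx(m,cv2.MORPH_OPEN,np.ones((k,k),np.uint8))
    n,l=cv2.connectedComponents(m,connectivity=4)
    m=(l==l[seed[1],seed[0]]).astype(np.uint8)*255
    m=cv2.morphologyEx(m,cv2.MORPH_CLOSE,np.ones((3,3),np.uint8))
    c,_=cv2.findContours(m,cv2.RETR_EXTERNAL,cv2.CHAIN_APPROX_NONE)
    return max(c,key=cv2.contourArea)[:,0,:]
def frame(P,ang0,heel=.118,toe=.152,x0=-.030,x1=.029):
    """P Nx2 world outline; iterate: x axis from waist edge lines, origin y mid of edges,
    origin x so that heel/toe ends are centred on given ones"""
    ang=ang0; o=P.mean(0)
    c,s=np.cos(ang),np.sin(ang)
    for it in range(8):
        R=np.array([[np.cos(ang),-np.sin(ang)],[np.sin(ang),np.cos(ang)]])
        L=(P-o)@R
        ox=((L[:,0].max()-toe)+(L[:,0].min()+heel))/2
        L[:,0]-=ox; w=(L[:,0]>x0)&(L[:,0]<x1)
        mid=L[w,1].mean(); a=L[w&(L[:,1]>mid)]; b=L[w&(L[:,1]<mid)]
        fa=np.polyfit(a[:,0],a[:,1],1); fb=np.polyfit(b[:,0],b[:,1],1)
        sl=(fa[0]+fb[0])/2; oy=(fa[1]+fb[1])/2
        o=o+R@np.array([ox,oy]); ang+=np.arctan(sl)
    R=np.array([[np.cos(ang),-np.sin(ang)],[np.sin(ang),np.cos(ang)]]); L=(P-o)@R
    return o,ang,dict(len=np.ptp(L[:,0]),wid=fa[1]-fb[1],sla=np.degrees(fa[0]),slb=np.degrees(fb[0]),toe=L[L[:,0].argmax()],heel=L[L[:,0].argmin()],ymax=L[:,1].max(),ymin=L[:,1].min())
E
python3 - <<'E'
from h import *
for n,ss,sc in (("top",(323,235),(420,205)),("side",(310,225),(395,150))):
    d=np.load(n+"0.npy",allow_pickle=True).item(); im=d["color"]
    hsv=cv2.cvtColor(im,cv2.COLOR_BGR2HSV)
    if n=="top":print("cork",[hsv[y,x] for x,y in((420,190),(425,220),(430,240))],"wood",[hsv[y,x] for x,y in((395,225),(400,258))],"sole",hsv[235,323])
    vis=im.copy()
    vals=[("sole",cv2.inRange(hsv,(3,90,60),(25,255,255)),ss,.014)]
    vals.append(("cork",cv2.inRange(hsv,(14,50,110),(28,190,255)),sc,.2))
    for nm,m,seed,z in vals:
        c=seedcomp(m,seed); cv2.drawContours(vis,[c[:,None]],-1,(255,0,255),1)
        P=plane(d,c,z)[:,:2]
        o,a,i=frame(P,0.07 if nm=="sole" else 0.2)
        print(n,nm,o.round(4),np.degrees(a).round(2),{k:np.round(v,4) for k,v in i.items()})
    x0,y0,x1,y1=(280,140,460,270) if n=="top" else (270,120,450,270)
    cv2.imwrite(f"pics/{n}_m2.png",cv2.resize(vis[y0:y1,x0:x1],None,fx=4,fy=4,interpolation=0))
E
```

```text
cork [array([ 17, 127, 217], dtype=uint8), array([ 18, 122, 232], dtype=uint8), array([ 17, 126, 224], dtype=uint8)] wood [array([ 13, 138, 192], dtype=uint8), array([ 14, 157, 228], dtype=uint8)] sole [ 17 168 240]
top sole [ 0.5561 -0.0079] 9.19 {'len': np.float64(0.2695), 'wid': np.float64(0.0584), 'sla': np.float64(1.7593), 'slb': np.float64(-1.7593), 'toe': array([ 0.1517, -0.0099]), 'heel': array([-0.1177, -0.0018]), 'ymax': np.float64(0.0439), 'ymin': np.float64(-0.0467)}
top cork [ 0.5487 -0.2689] 12.67 {'len': np.float64(0.2429), 'wid': np.float64(0.0447), 'sla': np.float64(2.6977), 'slb': np.float64(-2.6977), 'toe': array([ 0.1384, -0.0088]), 'heel': array([-0.1044, -0.0016]), 'ymax': np.float64(0.0322), 'ymin': np.float64(-0.0368)}
side sole [ 0.5523 -0.0027] 7.43 {'len': np.float64(0.2709), 'wid': np.float64(0.0643), 'sla': np.float64(0.5654), 'slb': np.float64(-0.5654), 'toe': array([ 0.1524, -0.013 ]), 'heel': array([-0.1184, -0.003 ]), 'ymax': np.float64(0.0493), 'ymin': np.float64(-0.0467)}
side cork [ 0.5478 -0.2685] 11.63 {'len': np.float64(0.2396), 'wid': np.float64(0.04), 'sla': np.float64(0.6304), 'slb': np.float64(-0.6304), 'toe': array([ 0.1368, -0.011 ]), 'heel': array([-0.1028, -0.0035]), 'ymax': np.float64(0.0325), 'ymin': np.float64(-0.033)}
```

View pics/top_m2.png

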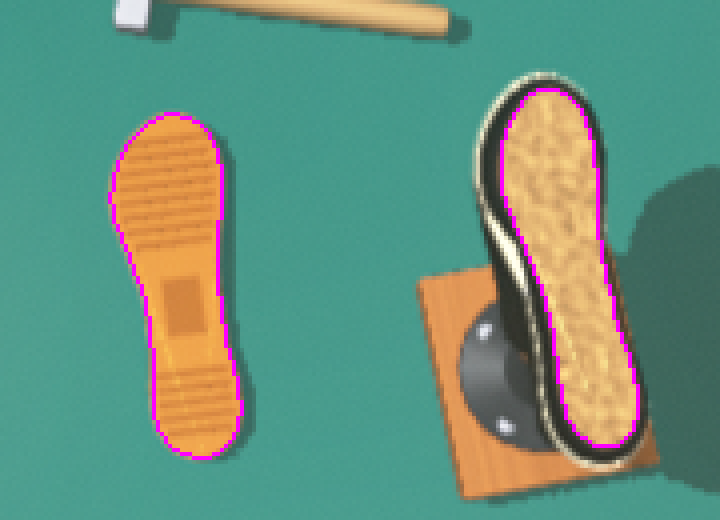

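```bash
cat >> h.py <<'E'
from scipy.spatial.transform import Rotation as Rn
def Rtool(yaw):  # tool down, -z along sole y, yaw rad of sole x
    c,s=np.cos(yaw),np.sin(yaw)
    return np.array([[-c,0,s],[-s,0,-c],[0,-1,0.]])
def goto(s,p,yaw):
    R=np.array(s["tcp_rot"]); d=R.T@(np.array(p)-s["position"])*100
    w=Rn.from_matrix(R.T@Rtool(yaw)).as_rotvec(degrees=True)
    return d.round(2),w.round(2)
E
python3 - <<'E'
from h import *
from rig import readout
s=readout.observe()
print(goto(s,[.30,-.45,.36],np.radians(14))); print(goto(s,[.43,-.30,.36],np.radians(12)))
E
```

```text
(array([-12.55, -13.72,  -9.87]), array([0.07, 6.27, 0.  ]))
(array([-29.94, -13.71, -19.43]), array([0.07, 8.27, 0.01]))
```

apply_moves([
  [8.78,[0,-4,0],[0,0,0]],
  [8.78,[-1.5,-8,-1.2],[0,1,0]],
  [8.78,[-4,-11,-3],[0,2,0]],
  [8.78,[-7,-13,-5],[0,4,0]],
  [8.78,[-10,-13.7,-7],[0,6,0]],
  [8.78,[-13,-13.7,-9],[0,8.3,0]],
  [8.78,[-16,-13.7,-11],[0,8.3,0]],
  [8.78,[-19,-13.7,-13],[0,8.3,0]],
  [8.78,[-22,-13.7,-15],[0,8.3,0]],
  [8.78,[-25,-13.7,-17],[0,8.3,0]],
  [8.78,[-28,-13.7,-19],[0,8.3,0]],
  [8.78,[-30,-13.7,-19.4],[0,8.3,0]],
])

```text
t: 1.15
position: [0.4314, -0.2968, 0.3599]
tcp_rot: [[-0.978, -0.001, 0.209], [-0.209, 0.002, -0.978], [0.0, -1.0, -0.002]]
wrist_force: [-0.3, -0.2, 0.1]
finger_gap: 0.0879
```

apply_moves([
  [8.78,[0,0,0],[0,0,0]],
  [8.78,[0,0,0],[0,0,0]],
  [8.78,[0,0,0],[0,0,0]],
])

```text
t: 1.4
position: [0.4309, -0.297, 0.3597]
tcp_rot: [[-0.978, -0.001, 0.209], [-0.209, 0.002, -0.978], [0.001, -1.0, -0.002]]
wrist_force: [-0.2, 0.0, 0.5]
finger_gap: 0.088
```

Run:
```python
from rig import readout, imaging
import cv2,numpy as np
s=readout.observe(); print(s["t"],s["position"],abs(s["dq"]).max(),s["wrist_force"])
d=imaging.snapshot("wrist"); cv2.imwrite("pics/wrist1.png",d["color"]); np.save("wrist1.npy",d,allow_pickle=True); print(d["origin"])
```

```text
1.4 [ 0.43088131 -0.29701771  0.35965457] 0.021967354245189287 [-0.16572957  0.02026153  0.53750845]
[ 0.50850361 -0.28129845  0.52258973]
```

View pics/wrist1.png

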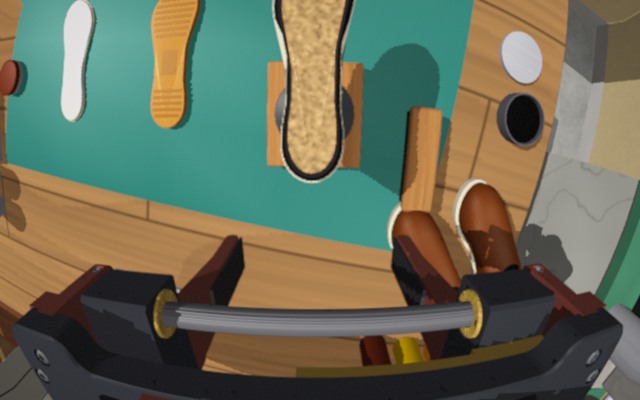

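The heel and waist show at about (312,160), but the toe is cut off at the top. I'll move 13 cm forward.

apply_moves([
  [8.78,[-3,0,0],[0,0,0]],
  [8.78,[-7,0,0],[0,0,0]],
  [8.78,[-11,0,0],[0,0,0]],
  [8.78,[-14,0,0],[0,0,0]],
  [8.78,[-14,0,0],[0,0,0]],
  [8.78,[-14,0,0],[0,0,0]],
  [8.78,[-14,0,0],[0,0,0]],
])

```text
t: 2.03
position: [0.5663, -0.2692, 0.3591]
tcp_rot: [[-0.978, -0.003, 0.207], [-0.207, 0.002, -0.978], [0.002, -1.0, -0.003]]
wrist_force: [-0.6, -0.1, -0.1]
finger_gap: 0.0877
```

Run:
```python
from rig import readout, imaging
from h import *
s=readout.observe(); print(s["t"],s["position"],abs(s["dq"]).max(),s["wrist_force"])
d=imaging.snapshot("wrist"); cv2.imwrite("pics/wrist2.png",d["color"]); np.save("wrist2.npy",d,allow_pickle=True); print(d["origin"])
```

```text
2.0333 [ 0.5662587  -0.26918941  0.35910567] 0.017651762403861855 [-0.64528564 -0.10662917 -0.07703096]
[ 0.6441112  -0.25366766  0.52194574]
```

View pics/wrist2.png

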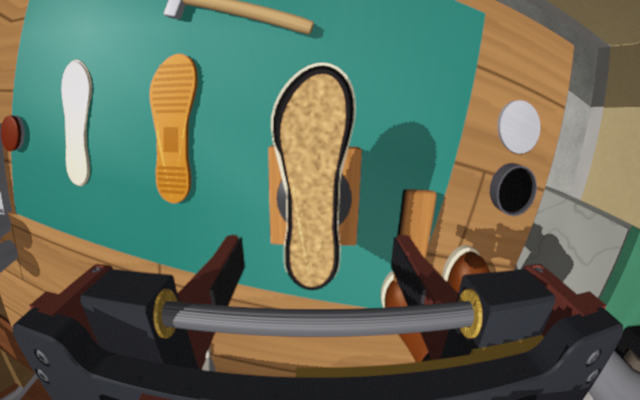

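The whole shoe is visible now: toe at about (320,68), heel at about (312,290). The sole runs from about (178,54) to (174,203). Measuring both.

Run:
```python
from h import *
d=np.load("wrist2.npy",allow_pickle=True).item(); im=d["color"]
hsv=cv2.cvtColor(im,cv2.COLOR_BGR2HSV); vis=im.copy()
for nm,m,seed,z,b in (("sole",cv2.inRange(hsv,(3,90,60),(25,255,255)),(174,165),.014,None),("cork",cv2.inRange(hsv,(14,50,80),(28,190,255)),(312,170),.2,None)):
    c=seedcomp(m,seed); cv2.drawContours(vis,[c[:,None]],-1,(255,0,255),1)
    P=plane(d,c,z,True)[:,:2]
    o,a,i=frame(P,.1)
    print(nm,o.round(4),np.degrees(a).round(2),{k:np.round(v,4) for k,v in i.items()})
cv2.imwrite("pics/wrist2m.png",cv2.resize(vis[40:310,130:380],None,fx=2.2,fy=2.2,interpolation=0))
```

```text
sole [ 0.5535 -0.0073] 9.92 {'len': np.float64(0.268), 'wid': np.float64(0.063), 'sla': np.float64(2.4147), 'slb': np.float64(-2.4147), 'toe': array([ 0.151 , -0.0064]), 'heel': array([-0.117 ,  0.0118]), 'ymax': np.float64(0.0435), 'ymin': np.float64(-0.0492)}
cork [ 0.5449 -0.2672] 13.22 {'len': np.float64(0.245), 'wid': np.float64(0.0462), 'sla': np.float64(2.1787), 'slb': np.float64(-2.1787), 'toe': array([ 0.1395, -0.0118]), 'heel': array([-0.1055,  0.0013]), 'ymax': np.float64(0.0313), 'ymin': np.float64(-0.0376)}
```

View pics/wrist2m.png

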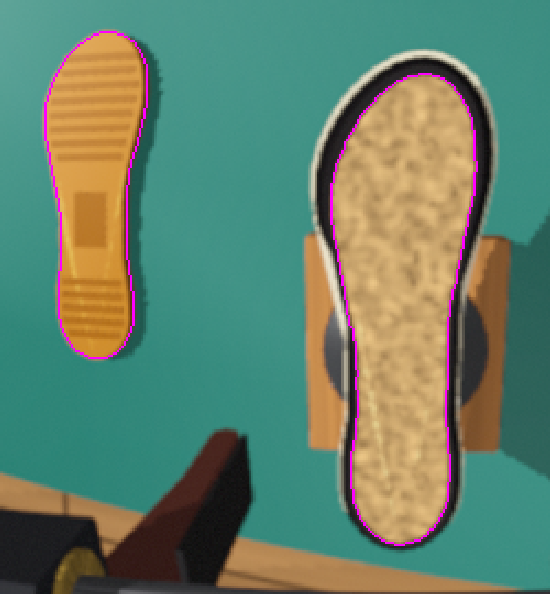

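Run:
```python
from h import *
from rig import readout
s=readout.observe()
print(goto(s,[.5555,-.0075,.36],np.radians(9.2))); print(goto(s,[.5555,-.0075,.10],np.radians(9.2)))
```

```text
(array([-4.380e+00,  1.000e-02, -2.582e+01]), array([0.16, 2.74, 0.1 ]))
(array([ -4.42,  26.01, -25.75]), array([0.16, 2.74, 0.1 ]))
```

apply_moves([
  [8.78,[-0.5,0,-3.5],[0,0.5,0]],
  [8.78,[-1.2,0,-7.5],[0,1,0]],
  [8.78,[-2,0,-11.5],[0,1.5,0]],
  [8.78,[-2.7,0,-15.5],[0,2,0]],
  [8.78,[-3.4,1,-19.3],[0.1,2.5,0.1]],
  [8.78,[-4,3,-22.8],[0.16,2.7,0.1]],
  [8.78,[-4.4,6,-25.2],[0.16,2.7,0.1]],
  [8.78,[-4.4,10,-25.8],[0.16,2.7,0.1]],
  [8.78,[-4.4,13.5,-25.8],[0.16,2.7,0.1]],
  [8.78,[-4.4,16,-25.8],[0.16,2.7,0.1]],
  [8.78,[-4.4,16,-25.8],[0.16,2.7,0.1]],
  [8.78,[-4.4,16,-25.8],[0.16,2.7,0.1]],
])

```text
t: 3.08
position: [0.5542, -0.0082, 0.1999]
tcp_rot: [[-0.987, -0.002, 0.159], [-0.159, -0.0, -0.987], [0.002, -1.0, -0.0]]
wrist_force: [-0.1, -0.5, -0.2]
finger_gap: 0.0878
```

Run:
```python
from rig import readout, imaging
from h import *
s=readout.observe(); print(s["t"],s["position"],abs(s["dq"]).max(),s["wrist_force"])
d=imaging.snapshot("wrist"); cv2.imwrite("pics/wrist3.png",d["color"]); np.save("wrist3.npy",d,allow_pickle=True)
print(goto(s,[.5555,-.0075,.0245],np.radians(9.2)))
```

```text
3.0833 [ 0.55417639 -0.00820063  0.19994615] 0.051335186728489746 [-0.06239006 -0.45175261 -0.22913065]
(array([-0.18, 17.54, -0.04]), array([ 0.01, -0.03,  0.13]))
```

View pics/wrist3.png

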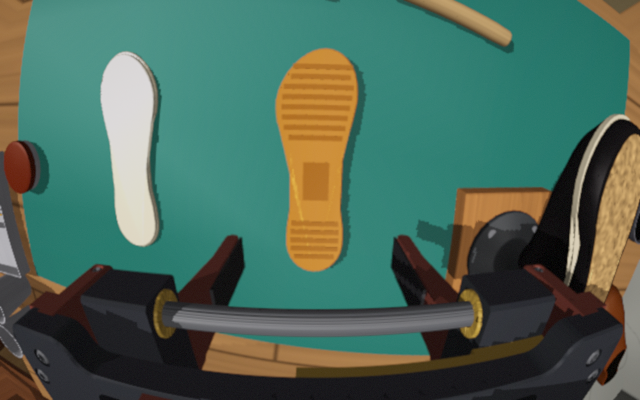

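The sole is centred between the fingers and fully visible, toe at about (323,48) and heel at about (313,270). I'll measure once more, then descend.

Run:
```python
from h import *
d=np.load("wrist3.npy",allow_pickle=True).item(); im=d["color"]
hsv=cv2.cvtColor(im,cv2.COLOR_BGR2HSV)
c=seedcomp(cv2.inRange(hsv,(3,90,60),(25,255,255)),(320,150))
P=plane(d,c,.014,True)[:,:2]
o,a,i=frame(P,.1)
print(o.round(4),np.degrees(a).round(2),{k:np.round(v,4) for k,v in i.items()})
```

```text
[ 0.5539 -0.006 ] 9.88 {'len': np.float64(0.2685), 'wid': np.float64(0.0603), 'sla': np.float64(2.3727), 'slb': np.float64(-2.3727), 'toe': array([ 0.1513, -0.0115]), 'heel': array([-0.1173, -0.0046]), 'ymax': np.float64(0.043), 'ymin': np.float64(-0.0477)}
```

apply_moves([
  [8.78,[0,3,-0.1],[0,-0.3,0.1]],
  [8.78,[0,6.5,-0.15],[0,-0.3,0.1]],
  [8.78,[-0.05,10,-0.15],[0,-0.3,0.1]],
  [8.78,[-0.1,13,-0.15],[0,-0.3,0.1]],
  [8.78,[-0.1,15,-0.15],[0,-0.3,0.1]],
  [8.78,[-0.1,16.5,-0.15],[0,-0.3,0.1]],
  [8.78,[-0.1,17.2,-0.15],[0,-0.3,0.1]],
  [8.78,[-0.1,17.5,-0.15],[0,-0.3,0.1]],
  [8.78,[-0.1,17.5,-0.15],[0,-0.3,0.1]],
  [8.78,[-0.1,17.5,-0.15],[0,-0.3,0.1]],
])

```text
t: 3.97
position: [0.5579, -0.0069, 0.028]
tcp_rot: [[-0.986, 0.006, 0.164], [-0.164, -0.0, -0.986], [-0.005, -1.0, 0.001]]
wrist_force: [0.8, -0.6, -0.3]
finger_gap: 0.0879
```

Run:
```python
from rig import readout, imaging
from h import *
s=readout.observe(); print(s["t"],s["position"],abs(s["dq"]).max(),s["wrist_force"],s["tcp_rot"].round(4))
d=imaging.snapshot("wrist"); cv2.imwrite("pics/wrist4.png",d["color"])
```

```text
3.9667 [ 0.55787278 -0.00685162  0.02803618] 0.00614274999091801 [ 0.80429787 -0.63304104 -0.30281252] [[-9.864e-01  5.600e-03  1.642e-01]
 [-1.642e-01 -0.000e+00 -9.864e-01]
 [-5.500e-03 -1.000e+00  9.000e-04]]
```

View pics/wrist4.png

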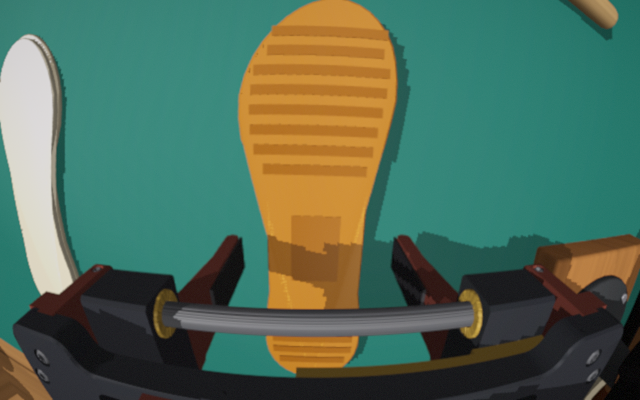

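Run:
```python
from h import *
from rig import readout
s=readout.observe(); print(goto(s,[.5548,-.0068,.0235],np.radians(9.5)))
```

```text
(array([ 0.3 ,  0.45, -0.05]), array([-0.05, -0.05, -0.32]))
```

apply_moves([
  [8.78,[0.15,0.2,0],[0,0,-0.3]],
  [8.78,[0.3,0.45,0],[0,0,-0.3]],
  [8.78,[0.3,0.45,0],[0,0,-0.3]],
  [8.78,[0.3,0.45,0],[0,0,-0.3]],
])

```text
t: 4.35
position: [0.5548, -0.0073, 0.0236]
tcp_rot: [[-0.986, 0.0, 0.164], [-0.164, -0.001, -0.986], [-0.0, -1.0, 0.001]]
wrist_force: [0.0, -0.4, -0.1]
finger_gap: 0.0875
```

apply_moves([
  [7.5,[0,0,0],[0,0,0]],
  [6.8,[0,0,0],[0,0,0]],
  [6.2,[0,0,0],[0,0,0]],
  [5.5,[0,0,0],[0,0,0]],
  [5,[0,0,0],[0,0,0]],
  [5,[0,0,0],[0,0,0]],
  [5,[0,0,0],[0,0,0]],
  [5,[0,0,0],[0,0,0]],
], grip_force=50)

```text
t: 5.02
position: [0.5547, -0.0072, 0.0236]
tcp_rot: [[-0.986, 0.0, 0.164], [-0.164, -0.001, -0.986], [-0.0, -1.0, 0.001]]
wrist_force: [-0.2, 0.4, -1.0]
finger_gap: 0.0501
```

apply_moves([
  [5,[0,-1,0],[0,0,0]],
  [5,[0,-2.5,0],[0,0,0]],
  [5,[0,-4,0],[0,0,0]],
  [5,[0,-5,0],[0,0,0]],
  [5,[0,-5,0],[0,0,0]],
  [5,[0,-5,0],[0,0,0]],
])

```text
t: 5.52
position: [0.5552, -0.0072, 0.0744]
tcp_rot: [[-0.986, 0.002, 0.164], [-0.164, -0.001, -0.986], [-0.002, -1.0, 0.001]]
wrist_force: [-0.4, 0.4, 0.2]
finger_gap: 0.0497
```

Run:
```python
from rig import readout, imaging
from h import *
s=readout.observe(); print(s["t"],s["position"],abs(s["dq"]).max(),s["wrist_force"],s["torque"],s["tcp_rot"].round(4),s["finger_gap"])
d=imaging.snapshot("wrist"); cv2.imwrite("pics/wrist5.png",d["color"])
d=imaging.snapshot("side"); cv2.imwrite("pics/side5.png",d["color"])
```

```text
5.5167 [ 0.55521875 -0.00723443  0.07437434] 0.02460708049758235 [-0.39092929  0.36409076  0.17476298] [ 0.0272818   0.0123524  -0.00933479] [[-0.9864  0.0021  0.1643]
 [-0.1643 -0.001  -0.9864]
 [-0.0019 -1.      0.0013]] 0.049688084618374706
```

View pics/wrist5.png

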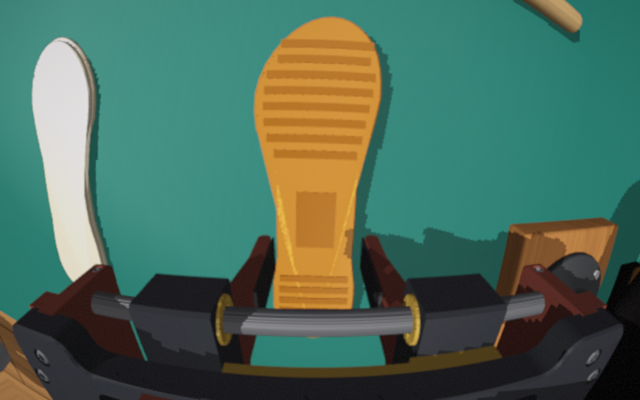

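View pics/side5.png

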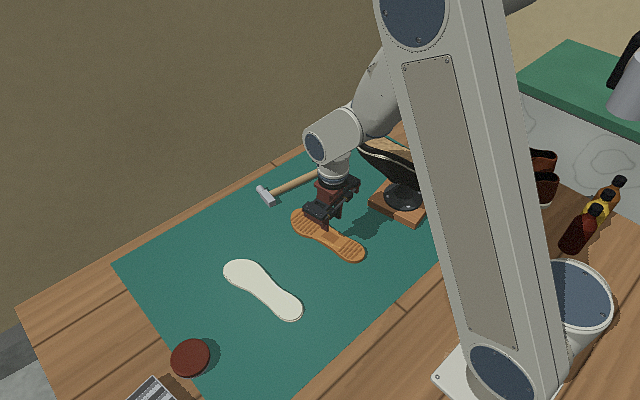

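The grip failed: the gap closed to 50 mm, there is no weight on the wrist, and the sole still lies on the bench. I need to find out why before trying again.

Run:
```python
from h import *
from rig import ctrl,readout
print(ctrl.tip_reach,[x for x in dir(ctrl) if x[0]!='_'])
a=cv2.imread("pics/side0.png");b=cv2.imread("pics/side5.png")
x=[i[190:280,260:400] for i in(a,b)]
cv2.imwrite("pics/cmp5.png",cv2.resize(np.vstack(x),None,fx=3.2,fy=3.2,interpolation=2))
for f in ("pics/side0.png","pics/side5.png"):
    im=cv2.imread(f);hsv=cv2.cvtColor(im,cv2.COLOR_BGR2HSV);c=seedcomp(cv2.inRange(hsv,(3,90,60),(25,255,255)),(345,250))
    print(c.min(0),c.max(0))
```

```text
0.022 ['Unreachable', 'sign_off', 'tip_reach']
[291 208] [364 262]
[291 209] [364 262]
```

View pics/cmp5.png

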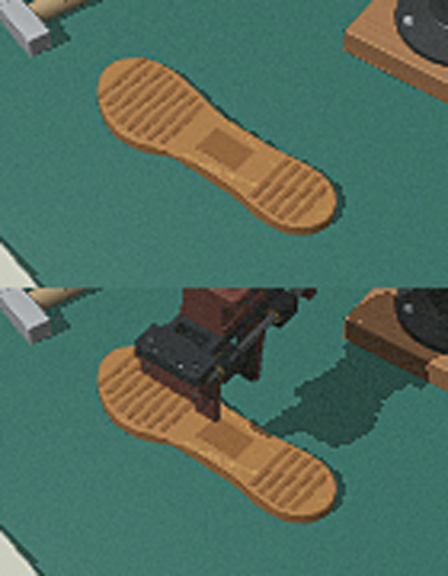

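Run:
```python
from h import *
from rig import readout
s=readout.observe(); R=s["tcp_rot"]; p=s["position"]
d=np.load("side0.npy",allow_pickle=True).item()
def proj(X):
    c=np.array(d["orientation"]).T@(X-np.array(d["origin"])); return (c[0]/c[2]*d["fx"]+d["cx"],c[1]/c[2]*d["fy"]+d["cy"])
for off in (.025,.0285,.035,.055):
  for sg in (-1,1):
    print(off,sg,np.round([proj(p+R@np.array([x,.022,sg*off])) for x in(-.01,.01)],1).tolist())
b=cv2.imread("pics/side5.png"); cv2.imwrite("pics/z5.png",cv2.resize(b[195:255,290:370],None,fx=9,fy=9,interpolation=0))
```

```text
0.025 -1 [[322.5, 231.7], [328.1, 235.1]]
0.025 1 [[332.9, 221.2], [338.4, 224.4]]
0.0285 -1 [[321.8, 232.5], [327.4, 235.9]]
0.0285 1 [[333.6, 220.5], [339.1, 223.7]]
0.035 -1 [[320.4, 233.9], [326.0, 237.3]]
0.035 1 [[334.9, 219.2], [340.4, 222.4]]
0.055 -1 [[316.0, 238.3], [321.7, 241.7]]
0.055 1 [[338.9, 215.1], [344.4, 218.3]]
```

View pics/z5.png

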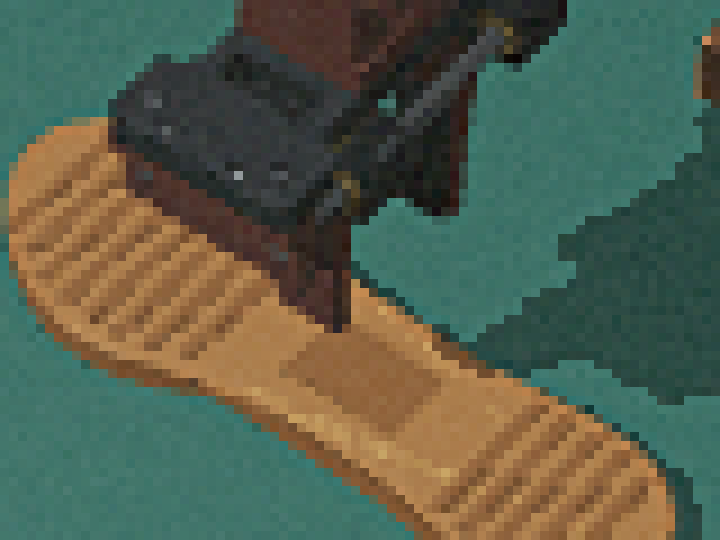

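Run:
```python
from h import *
from rig import readout,imaging
s=readout.observe(); R=s["tcp_rot"]; p=s["position"]
im=cv2.imread("pics/wrist5.png"); cv2.imwrite("pics/z5w.png",cv2.resize(im[215:385,200:440],None,fx=3.3,fy=3.3,interpolation=0))
```

```text
(no output)
```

View pics/z5w.png

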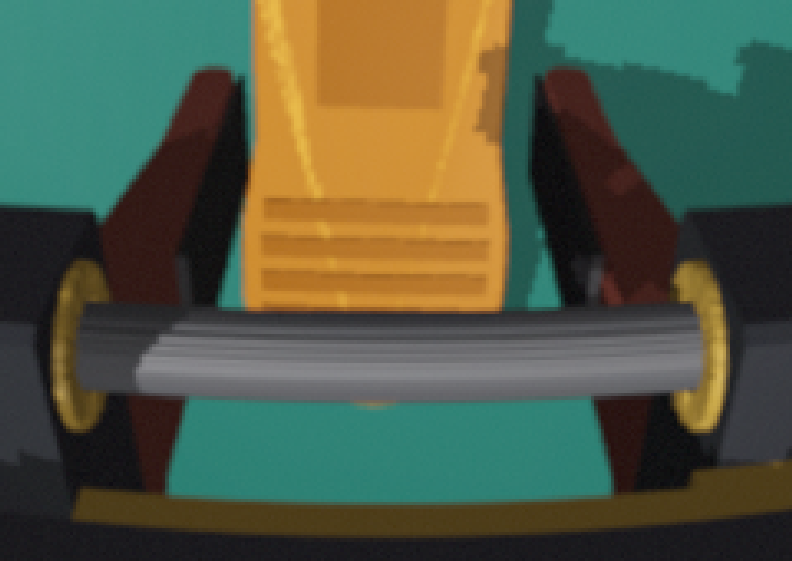

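Run:
```python
from h import *
from rig import readout,imaging
s=readout.observe(); R=s["tcp_rot"]; p=s["position"]
d=imaging.snapshot("wrist"); np.save("wrist5.npy",d,allow_pickle=True)
o=R.T@(np.array(d["origin"])-p); print("cam in tool",o)
for uvs,g in (([(273.5,237),(362.7,237)],.0497),([(242,238),(394.5,237)],.0878)):
    r=fray(d,uvs)@R   # tool frame
    # each ray at z=+-g/2 in tool
    for k in range(2):
        for z in(g/2,-g/2):
            t=(z-o[2])/r[k,2]
            if t>0: print(g,k,(o+t*r[k]).round(4))
    t=g/abs(r[1,2]/r[1,1]*1-r[0,2]/r[0,1])  # y separation
    print("y from sep",o[1]+t)
```

```text
cam in tool [-0.07906405 -0.1629873   0.00053349]
0.0497 0 [-0.0088  0.0007 -0.0248]
0.0497 1 [-0.0138 -0.0108  0.0248]
y from sep -0.0051626819602231255
0.0878 0 [-0.0076  0.0013 -0.0439]
0.0878 1 [-0.0115 -0.0059  0.0439]
y from sep -0.0022913718068109656
```

Both views show the fingertips about 12–22 mm less far ahead of the TCP than `ctrl.tip_reach` says. That fits the jaws having closed above the tread without moving the sole. I'll reopen and descend in small steps, watching the force to find the real tip height.

apply_moves([
  [6,[0,0,0],[0,0,0]],
  [7,[0,0,0],[0,0,0]],
  [8.78,[0,0,0],[0,0,0]],
  [8.78,[0,0,0],[0,0,0]],
  [8.78,[0,2,0],[0,0,0]],
  [8.78,[0,4,0],[0,0,-0.1]],
  [8.78,[0,5,0],[0,0,-0.1]],
  [8.78,[0,5.4,0],[0,0,-0.1]],
  [8.78,[0,5.6,0],[0,0,-0.1]],
  [8.78,[0,5.6,0],[0,0,-0.1]],
])

```text
t: 6.5
position: [0.5542, -0.0072, 0.017]
tcp_rot: [[-0.986, -0.003, 0.164], [-0.164, -0.001, -0.986], [0.003, -1.0, 0.001]]
wrist_force: [0.6, 0.3, 1.0]
finger_gap: 0.0877
```

apply_moves([
  [8.78,[0,0.15,0],[0,0,0]],
  [8.78,[0,0.3,0],[0,0,0]],
  [8.78,[0,0.3,0],[0,0,0]],
])

```text
t: 6.75
position: [0.5545, -0.0073, 0.0143]
tcp_rot: [[-0.986, -0.002, 0.164], [-0.164, -0.001, -0.986], [0.002, -1.0, 0.001]]
wrist_force: [-0.8, 0.4, -0.3]
finger_gap: 0.0877
```

The TCP is at 14 mm with no contact, so the tips really are shorter than stated. Continuing in small steps.

apply_moves([
  [8.78,[0,0.15,0],[0,0,0]],
  [8.78,[0,0.3,0],[0,0,0.1]],
  [8.78,[0,0.3,0],[0,0,0.1]],
])

```text
t: 7.0
position: [0.5544, -0.0073, 0.0113]
tcp_rot: [[-0.986, -0.0, 0.164], [-0.164, -0.001, -0.986], [0.0, -1.0, 0.001]]
wrist_force: [0.7, -0.2, 0.5]
finger_gap: 0.088
```

Run:
```python
from rig import readout, imaging
from h import *
s=readout.observe(); print(s["t"],s["position"],s["wrist_force"])
d=imaging.snapshot("side"); 
def proj(X):
    c=np.array(d["orientation"]).T@(X-np.array(d["origin"])); return (c[0]/c[2]*d["fx"]+d["cx"],c[1]/c[2]*d["fy"]+d["cy"])
cv2.imwrite("pics/z6.png",cv2.resize(d["color"][195:265,280:380],None,fx=8,fy=8,interpolation=0))
```

```text
7.0 [ 0.55439521 -0.00726506  0.01128396] [ 0.74506955 -0.21862039  0.4835109 ]
```

View pics/z6.png

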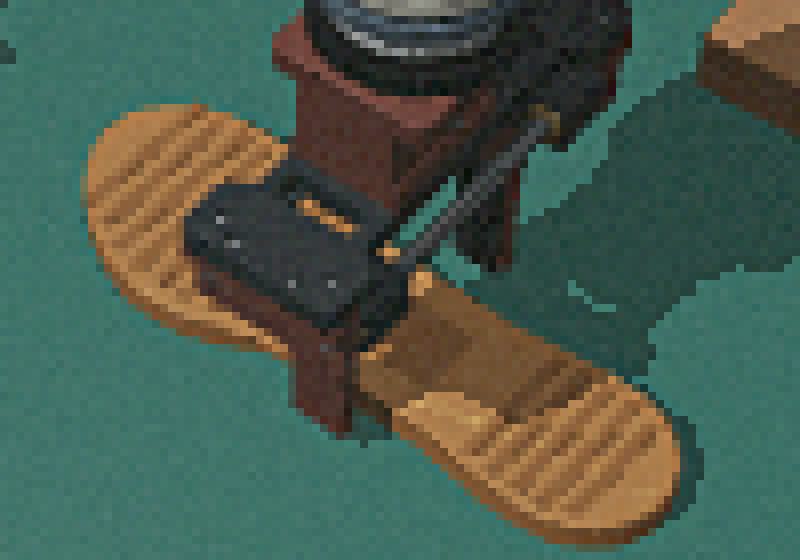

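apply_moves([
  [8.78,[0,0.1,0],[0,0,0]],
  [8.78,[0,0.2,0],[0,0,0]],
  [8.78,[0,0.2,0],[0,0,0]],
])

```text
t: 7.3
position: [0.5543, -0.0072, 0.0091]
tcp_rot: [[-0.986, -0.001, 0.164], [-0.164, -0.001, -0.986], [0.001, -1.0, 0.001]]
wrist_force: [0.3, -0.5, -0.9]
finger_gap: 0.088
```

apply_moves([
  [8.78,[0,0.1,0],[0,0,0]],
  [8.78,[0,0.1,0],[0,0,0]],
])

```text
t: 7.47
position: [0.5541, -0.0073, 0.0079]
tcp_rot: [[-0.986, -0.001, 0.164], [-0.164, -0.001, -0.986], [0.001, -1.0, 0.001]]
wrist_force: [-0.0, -0.2, -0.1]
finger_gap: 0.0876
```

apply_moves([
  [8.78,[0,0.1,0],[0,0,0]],
  [8.78,[0,0.1,0],[0,0,0]],
])

```text
t: 7.63
position: [0.554, -0.0072, 0.0068]
tcp_rot: [[-0.986, -0.001, 0.164], [-0.164, -0.001, -0.986], [0.001, -1.0, 0.001]]
wrist_force: [0.0, -0.0, 0.8]
finger_gap: 0.0878
```

apply_moves([
  [8.78,[0,0.1,0],[0,0,0]],
  [8.78,[0,0.1,0],[0,0,0]],
])

```text
t: 7.8
position: [0.5539, -0.0073, 0.0056]
tcp_rot: [[-0.986, -0.001, 0.164], [-0.164, -0.001, -0.986], [0.002, -1.0, 0.001]]
wrist_force: [-0.8, -0.2, 0.3]
finger_gap: 0.0877
```

apply_moves([
  [8.78,[0,0.1,0],[0,0,0]],
  [8.78,[0,0.1,0],[0,0,0]],
])

```text
t: 7.97
position: [0.5538, -0.0072, 0.0044]
tcp_rot: [[-0.986, -0.002, 0.164], [-0.164, -0.001, -0.986], [0.002, -1.0, 0.001]]
wrist_force: [-1.1, 0.1, 0.1]
finger_gap: 0.0876
```

apply_moves([
  [8.78,[0,0.1,0],[0,0,0]],
  [8.78,[0,0.1,0],[0,0,0]],
])

```text
t: 8.13
position: [0.5537, -0.0072, 0.0032]
tcp_rot: [[-0.986, -0.002, 0.164], [-0.164, -0.001, -0.986], [0.002, -1.0, 0.0]]
wrist_force: [0.8, 0.3, 0.3]
finger_gap: 0.0878
```

apply_moves([
  [7.5,[-0.1,0,0],[0,0,0.1]],
  [6.8,[-0.1,0,0],[0,0,0.1]],
  [6.2,[-0.1,0,0],[0,0,0.1]],
  [5.5,[-0.1,0,0],[0,0,0.1]],
  [5,[-0.1,0,0],[0,0,0.1]],
  [5,[-0.1,0,0],[0,0,0.1]],
  [5,[-0.1,0,0],[0,0,0.1]],
  [5,[-0.1,0,0],[0,0,0.1]],
], grip_force=50)

```text
t: 8.8
position: [0.5546, -0.007, 0.0032]
tcp_rot: [[-0.986, -0.0, 0.164], [-0.164, -0.0, -0.986], [0.0, -1.0, 0.0]]
wrist_force: [-0.5, -0.7, 0.7]
finger_gap: 0.0597
```

Gap is 59.7 mm, which matches the 60 mm waist. Lifting.

apply_moves([
  [5,[0,-1,0],[0,0,0]],
  [5,[0,-3,0],[0,0,0]],
  [5,[0,-6,0],[0,0,0]],
  [5,[0,-9.5,0],[0,0,0]],
  [5,[0,-13,0],[0,0,0]],
  [5,[0,-16,0],[0,0,0]],
  [5,[0,-18,0],[0,0,0]],
  [5,[0,-18,0],[0,0,0]],
  [5,[0,-18,0],[0,0,0]],
])

```text
t: 9.55
position: [0.5549, -0.007, 0.1843]
tcp_rot: [[-0.986, 0.002, 0.164], [-0.164, -0.001, -0.986], [-0.002, -1.0, 0.001]]
wrist_force: [-1.2, -0.3, -2.5]
finger_gap: 0.0595
```

Run:
```python
from rig import readout, imaging
from h import *
s=readout.observe(); print(s["t"],s["position"],s["wrist_force"],s["torque"],s["finger_gap"])
for n in("side","wrist"):
    d=imaging.snapshot(n); cv2.imwrite(f"pics/{n}7.png",d["color"]); np.save(f"{n}7.npy",d,allow_pickle=True)
for z in (.25,): print(goto(s,[.5477,-.2685,z],np.radians(12.7)))
```

```text
9.55 [ 0.55492512 -0.00699466  0.18429162] [-1.22901365 -0.30705872 -2.5490101 ] [0.00852117 0.09763779 0.01816102] 0.059533405937730835
(array([ 5.  , -6.56, 25.68]), array([-0.06, -3.24, -0.11]))
```

View pics/side7.png

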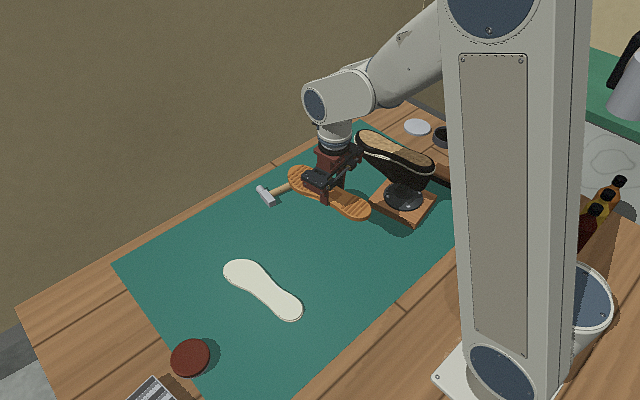

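View pics/wrist7.png

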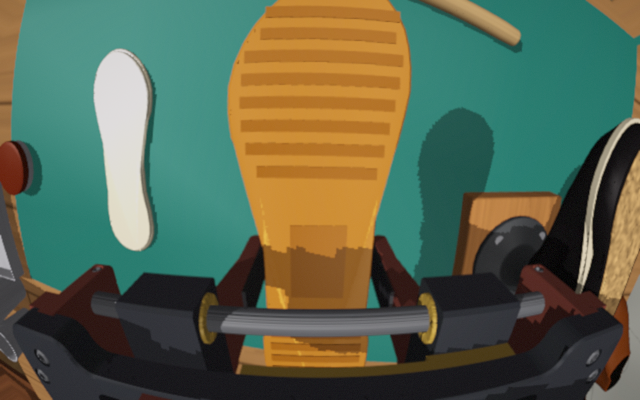

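Run:
```python
from rig import readout
from h import *
s=readout.observe()
for z in (.29,.235): print(goto(s,[.547,-.2676,z],np.radians(12.86)))
```

```text
(array([  4.94, -10.8 ,  25.61]), array([ 0.01, -3.4 ,  0.15]))
(array([ 4.93, -5.3 , 25.61]), array([ 0.01, -3.4 ,  0.15]))
```

apply_moves([
  [5,[0,-3,0],[0,0,0]],
  [5,[0,-6,0.5],[0,0,0]],
  [5,[0.5,-9,2],[0,0,0]],
  [5,[1,-11,5],[0,-0.5,0]],
  [5,[1.6,-11,8.5],[0,-1,0.1]],
  [5,[2.3,-11,12],[0,-1.5,0.1]],
  [5,[3,-11,15.5],[0,-2,0.1]],
  [5,[3.7,-11,19],[0,-2.5,0.15]],
  [5,[4.3,-11,22],[0,-3,0.15]],
  [5,[4.8,-11,24.5],[0,-3.4,0.15]],
  [5,[4.9,-11,25.6],[0,-3.4,0.15]],
  [5,[4.9,-11,25.6],[0,-3.4,0.15]],
])

```text
t: 10.65
position: [0.5466, -0.2693, 0.2897]
tcp_rot: [[-0.976, -0.003, 0.22], [-0.22, 0.001, -0.976], [0.003, -1.0, -0.002]]
wrist_force: [-0.1, 0.2, -1.8]
finger_gap: 0.0596
```

apply_moves([
  [5,[0,0,0],[0,0,0]],
  [5,[0,0,0],[0,0,0]],
])

```text
t: 10.82
position: [0.5461, -0.268, 0.2882]
tcp_rot: [[-0.976, -0.006, 0.22], [-0.22, 0.003, -0.976], [0.005, -1.0, -0.004]]
wrist_force: [-0.5, 1.2, -2.7]
finger_gap: 0.0594
```

Run:
```python
from rig import readout, imaging
from h import *
s=readout.observe(); print(s["t"],s["position"],s["wrist_force"],s["torque"],s["finger_gap"],goto(s,[.547,-.2676,.235],np.radians(12.86)))
for n in("side","top"):
    d=imaging.snapshot(n); cv2.imwrite(f"pics/{n}8.png",d["color"]); np.save(f"{n}8.npy",d,allow_pickle=True)
```

```text
10.8167 [ 0.54610638 -0.26799564  0.28817743] [-0.54176157  1.23433521 -2.72806974] [-0.04733825  0.02306098 -0.00155937] 0.059433696013678046 (array([-0.12,  5.32,  0.  ]), array([ 0.24, -0.16,  0.28]))
```

View pics/side8.png

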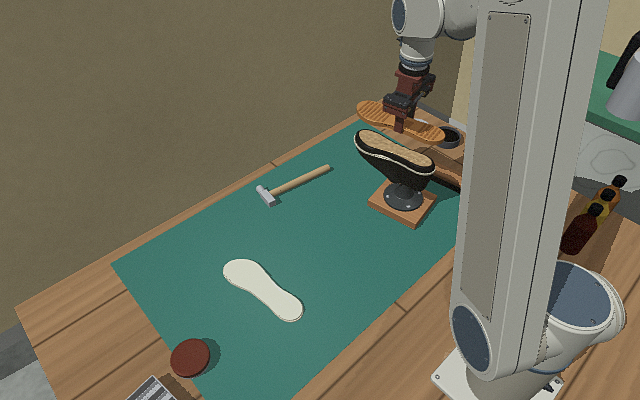

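View pics/top8.png

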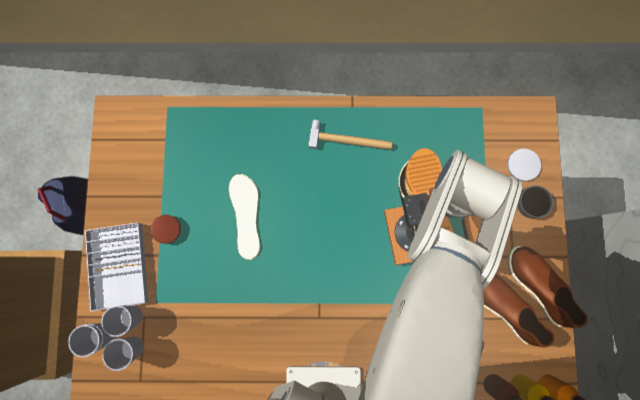

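apply_moves([
  [5,[-0.05,1,0],[0.1,0,0.1]],
  [5,[-0.1,2.5,0],[0.24,-0.1,0.28]],
  [5,[-0.12,4,0],[0.24,-0.16,0.28]],
  [5,[-0.12,5,0],[0.24,-0.16,0.28]],
  [5,[-0.12,5.7,0],[0.24,-0.16,0.28]],
  [5,[-0.12,6,0],[0.24,-0.16,0.28]],
  [5,[-0.12,6,0],[0.24,-0.16,0.28]],
  [5,[-0.12,6,0],[0.24,-0.16,0.28]],
])

```text
t: 11.58
position: [0.5478, -0.2674, 0.2295]
tcp_rot: [[-0.975, 0.002, 0.224], [-0.224, -0.001, -0.975], [-0.002, -1.0, 0.002]]
wrist_force: [0.5, -0.2, -2.5]
finger_gap: 0.0597
```

Run:
```python
from rig import readout, imaging
from h import *
s=readout.observe(); print(s["t"],s["position"],s["wrist_force"],s["torque"],goto(s,[.547,-.2676,.235],np.radians(12.86)))
for n in("side","wrist","top"):
    d=imaging.snapshot(n); cv2.imwrite(f"pics/{n}9.png",d["color"]); np.save(f"{n}9.npy",d,allow_pickle=True)
    if n=="side": cv2.imwrite("pics/side9z.png",cv2.resize(d["color"][100:200,330:460],None,fx=6,fy=6,interpolation=0))
    if n=="top": cv2.imwrite("pics/top9z.png",cv2.resize(d["color"][140:240,380:480],None,fx=6,fy=6,interpolation=0))
```

```text
11.5833 [ 0.54782182 -0.26742184  0.22950785] [ 0.52713189 -0.17662761 -2.52504247] [-0.03527048  0.04486163 -0.02833072] (array([ 0.08, -0.55, -0.  ]), array([-0.09,  0.07, -0.1 ]))
```

View pics/side9z.png

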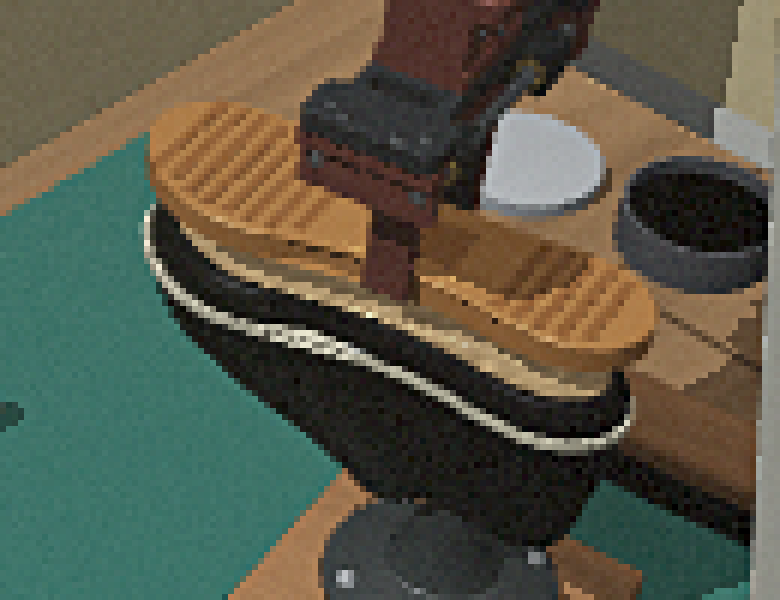

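View pics/wrist9.png

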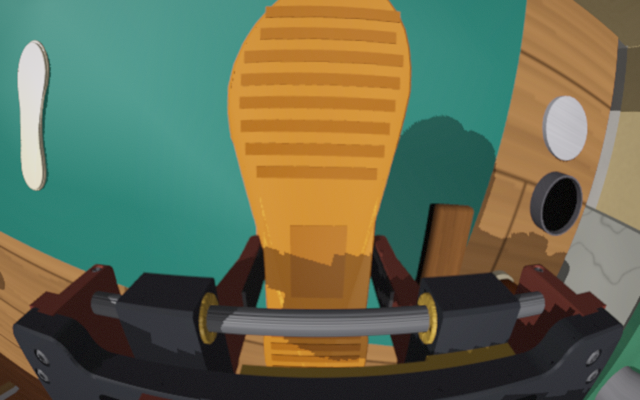

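View pics/top9z.png

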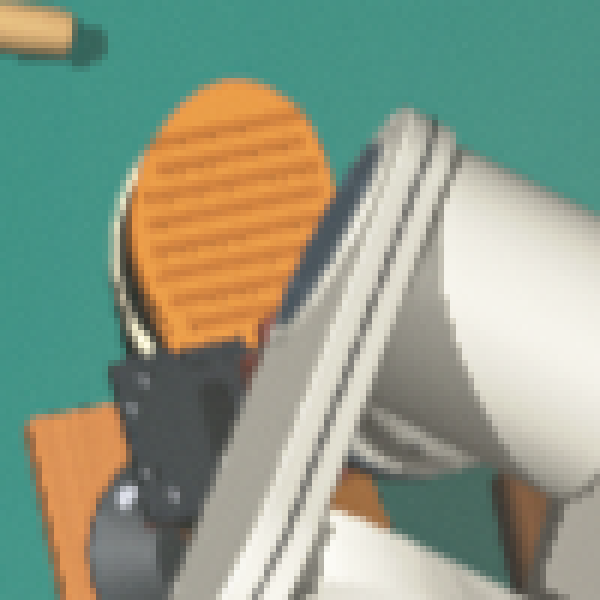

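Run:
```python
from h import *
from rig import readout
s=readout.observe(); p=s["position"][:2]; R=s["tcp_rot"]; yaw=np.arctan2(-R[1,0],-R[0,0]); print("yaw",np.degrees(yaw))
def loc(P,o,a):
    return (P-o)@np.array([[np.cos(a),-np.sin(a)],[np.sin(a),np.cos(a)]])
S={}
for n,seed in (("top",(418,175)),("side",(365,125))):
    d=np.load(n+"9.npy",allow_pickle=True).item(); hsv=cv2.cvtColor(d["color"],cv2.COLOR_BGR2HSV)
    m=cv2.inRange(hsv,(10,150,90),(20,255,255))
    c=seedcomp(m,seed)
    L=loc(plane(d,c,.2403)[:,:2],p,yaw); S[n]=L
    print(n,"rel TCP: xmax",L[:,0].max(), L[L[:,0].argmax()],"xmin",L[:,0].min(),"ymin/max",L[:,1].min(),L[:,1].max(), "n",len(c))
# compare to original sole outline from top0 in sole frame
d=np.load("top0.npy",allow_pickle=True).item(); hsv=cv2.cvtColor(d["color"],cv2.COLOR_BGR2HSV)
c=seedcomp(cv2.inRange(hsv,(10,150,90),(20,255,255)),(323,235)); P=plane(d,c,.014)[:,:2]; o,a,i=frame(P,.1); L0=loc(P,o,a); print(o,np.degrees(a))
for x in (.06,.08,.1,.12,.14):
    f=lambda L:[np.round(L[(abs(L[:,0]-x)<.004)&(sg*(L[:,1]+.005)>0)][:,1].mean()*1000,1) for sg in(1,-1)]
    print(x,"orig",f(L0),"now",f(S["top"]))
```

```text
yaw 12.921322086258794
top rel TCP: xmax 0.1514960495010246 [ 0.15149605 -0.01097401] xmin 0.04304989496973482 ymin/max -0.04731729175692276 0.044224510933616616 n 108
side rel TCP: xmax 1.8884794920048253 [1.88847949 0.12411034] xmin -0.6522436498450629 ymin/max -1.5325298941957577 1.0087208167323256 n 2076
[ 0.55621307 -0.0080521 ] 9.73512040305229
0.06 orig [np.float64(36.5), np.float64(-37.1)] now [np.float64(40.1), np.float64(-15.2)]
0.08 orig [np.float64(40.7), np.float64(-43.6)] now [np.float64(43.2), np.float64(-31.4)]
0.1 orig [np.float64(38.4), np.float64(-46.0)] now [np.float64(41.4), np.float64(-46.0)]
0.12 orig [np.float64(30.0), np.float64(-43.1)] now [np.float64(30.3), np.float64(-44.8)]
0.14 orig [np.float64(13.0), np.float64(-31.7)] now [np.float64(13.4), np.float64(-34.9)]
```

Run:
```python
from h import *
a=np.radians(12.75); o=np.array([.548,-.2683])
Rm=np.array([[np.cos(a),-np.sin(a)],[np.sin(a),np.cos(a)]])
for n,seed in (("wrist1",(312,120)),("wrist2",(312,170)),("top0",(420,205)),("side0",(395,150))):
    d=np.load(n+".npy",allow_pickle=True).item(); hsv=cv2.cvtColor(d["color"],cv2.COLOR_BGR2HSV)
    c=seedcomp(cv2.inRange(hsv,(14,50,80),(28,190,255)),seed)
    L=(plane(d,c,.2,n[0]=="w")[:,:2]-o)@Rm
    row=[n,"heel",(L[:,0].min()*1000).round(1),"toe",(L[:,0].max()*1000).round(1)]
    for x in (-.08,-.05,-.02,.01,.04,.08,.11):
        w=abs(L[:,0]-x)<.005
        row.append((x,(L[w&(L[:,1]>-.003)][:,1].mean()*1000).round(1),(L[w&(L[:,1]<-.003)][:,1].mean()*1000).round(1)) if w.any() else None)
    print(*row)
```

```text
wrist1 heel -106.3 toe 81.5 (-0.08, np.float64(28.2), np.float64(-20.7)) (-0.05, np.float64(28.1), np.float64(-21.8)) (-0.02, np.float64(24.2), np.float64(-20.7)) (0.01, np.float64(24.7), np.float64(-21.4)) (0.04, np.float64(29.2), np.float64(-24.9)) (0.08, np.float64(17.7), np.float64(-20.0)) None
wrist2 heel -108.3 toe 136.8 (-0.08, np.float64(28.5), np.float64(-21.5)) (-0.05, np.float64(27.8), np.float64(-22.0)) (-0.02, np.float64(24.0), np.float64(-20.7)) (0.01, np.float64(24.6), np.float64(-21.5)) (0.04, np.float64(29.5), np.float64(-25.7)) (0.08, np.float64(33.2), np.float64(-33.6)) (0.11, np.float64(23.0), np.float64(-33.6))
top0 heel -105.2 toe 139.6 (-0.08, np.float64(25.6), np.float64(-21.9)) (-0.05, np.float64(26.2), np.float64(-24.4)) (-0.02, np.float64(22.2), np.float64(-28.3)) (0.01, np.float64(22.2), np.float64(-26.3)) (0.04, np.float64(27.1), np.float64(-28.5)) (0.08, np.float64(31.7), np.float64(-36.5)) (0.11, np.float64(21.8), np.float64(-36.7))
side0 heel -220.8 toe 2009.0 (-0.08, np.float64(24.0), np.float64(-576.5)) (-0.05, np.float64(24.6), np.float64(-298.0)) (-0.02, np.float64(656.6), np.float64(-350.7)) (0.01, np.float64(650.0), np.float64(-446.1)) (0.04, np.float64(577.9), np.float64(-241.2)) (0.08, np.float64(791.5), np.float64(-390.2)) (0.11, np.float64(733.2), np.float64(-281.9))
```

Run:
```python
from rig import readout
from h import *
s=readout.observe(); print(goto(s,[.548,-.2683,.207],np.radians(12.75)))
```

```text
(array([0.01, 2.29, 0.06]), array([-0.12,  0.17, -0.13]))
```

apply_moves([
  [5,[0,0.5,0.03],[-0.1,0.1,-0.1]],
  [5,[0,1.1,0.06],[-0.1,0.2,-0.1]],
  [5,[0,1.7,0.06],[-0.1,0.2,-0.1]],
  [5,[0,2.1,0.06],[-0.1,0.2,-0.1]],
  [5,[0,2.2,0.06],[-0.1,0.2,-0.1]],
  [5,[0,2.2,0.06],[-0.1,0.2,-0.1]],
  [5,[0,2.2,0.06],[-0.1,0.2,-0.1]],
])

```text
t: 12.32
position: [0.5481, -0.2682, 0.2077]
tcp_rot: [[-0.975, 0.0, 0.22], [-0.22, 0.0, -0.975], [-0.0, -1.0, 0.0]]
wrist_force: [-0.0, -0.1, -1.9]
finger_gap: 0.0603
```

Run:
```python
from rig import readout, imaging
from h import *
s=readout.observe(); print(s["t"],s["position"],s["wrist_force"],s["torque"],goto(s,[.548,-.2683,.2032],np.radians(12.75)))
for n in("side","top"):
    d=imaging.snapshot(n); np.save(f"{n}10.npy",d,allow_pickle=True)
    if n=="side": cv2.imwrite("pics/side10z.png",cv2.resize(d["color"][100:200,330:460],None,fx=6,fy=6,interpolation=2))
    if n=="top": cv2.imwrite("pics/top10z.png",cv2.resize(d["color"][140:240,380:480],None,fx=6,fy=6,interpolation=2))
```

```text
12.3167 [ 0.54807994 -0.26822602  0.20774425] [-0.02998943 -0.06514614 -1.88583673] [-0.01467735 -0.0224624   0.00470827] (array([0.01, 0.45, 0.01]), array([-0.  , -0.03, -0.02]))
```

View pics/side10z.png

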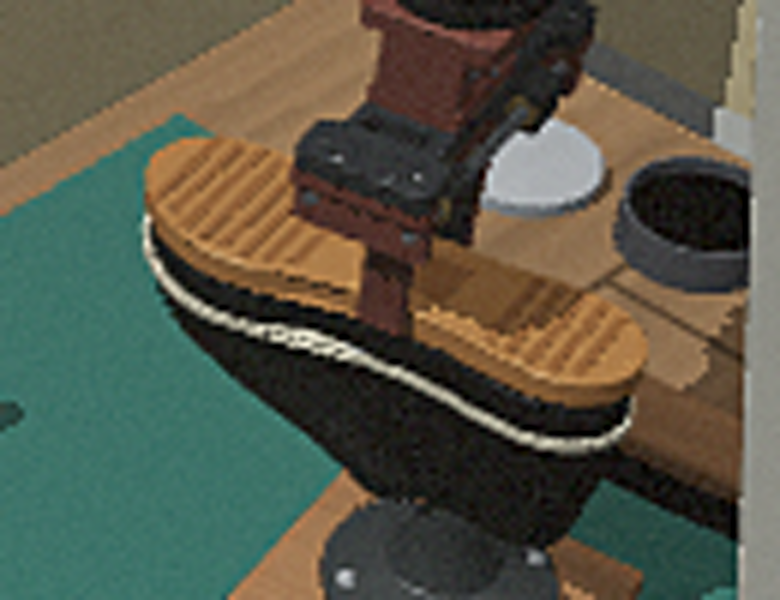

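View pics/top10z.png

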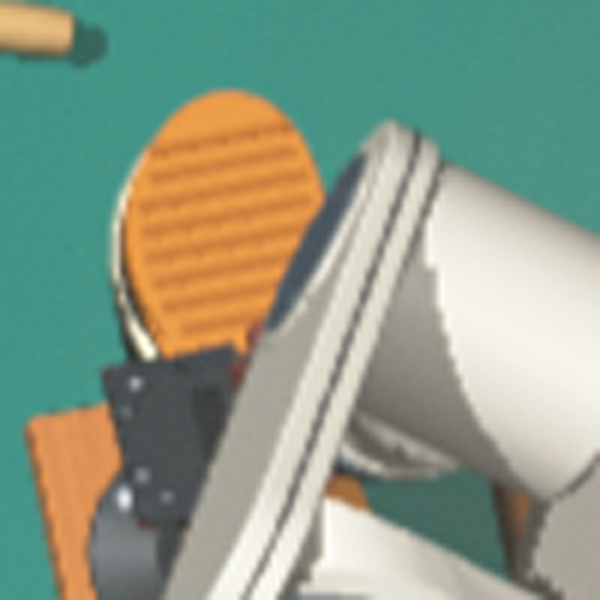

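The sole hovers about 4.5 mm above the face, covering it. Before contact I want an independent check on the fore-aft fit, so I'll measure the pale band's toe and heel extremes, triangulated from the earlier top and wrist views.

Run:
```python
from h import *
a=np.radians(12.75); o=np.array([.548,-.2683])
Rm=np.array([[np.cos(a),-np.sin(a)],[np.sin(a),np.cos(a)]])
for n,box in (("top0",(395,150,450,262)),("wrist2",(260,50,368,300)),("wrist1",(260,0,368,190)),("side0",(348,122,437,178))):
    d=np.load(n+".npy",allow_pickle=True).item(); im=d["color"]; hsv=cv2.cvtColor(im,cv2.COLOR_BGR2HSV)
    m=cv2.inRange(hsv,(0,0,105),(60,75,255)); k=np.zeros_like(m); x0,y0,x1,y1=box; k[y0:y1,x0:x1]=m[y0:y1,x0:x1]
    nn,l,st,_=cv2.connectedComponentsWithStats(k,connectivity=8)
    print(n,[tuple(st[i]) for i in range(1,nn) if st[i][4]>15])
    v,u=np.nonzero(k); c=np.c_[u,v]
    keep=np.isin(l[v,u],[i for i in range(1,nn) if st[i][4]>6]); c=c[keep]
    for z in(.2,.19,.18,.17):
        L=(plane(d,c,z,n[0]=="w")[:,:2]-o)@Rm; i,j=L[:,0].argmax(),L[:,0].argmin()
        print("  z",z,"toe",(L[i]*1000).round(1),c[i],"heel",(L[j]*1000).round(1),c[j],"len",(np.ptp(L[:,0])*1000).round(1))
```

```text
top0 [(np.int32(399), np.int32(158), np.int32(38), np.int32(99), np.int32(239))]
  z 0.2 toe [149.7 -12.4] [414 158] heel [-114.7    8.8] [431 256] len 264.5
  z 0.19 toe [151.6 -14.9] [414 158] heel [-115.2    6.4] [431 256] len 266.8
  z 0.18 toe [153.4 -17.5] [414 158] heel [-115.7    4.1] [431 256] len 269.1
  z 0.17 toe [155.2 -20. ] [414 158] heel [-116.1    1.7] [431 256] len 271.4
wrist2 [(np.int32(271), np.int32(63), np.int32(85), np.int32(69), np.int32(485)), (np.int32(272), np.int32(133), np.int32(16), np.int32(90), np.int32(326)), (np.int32(339), np.int32(146), np.int32(11), np.int32(34), np.int32(72)), (np.int32(268), np.int32(158), np.int32(1), np.int32(22), np.int32(22)), (np.int32(338), np.int32(182), np.int32(2), np.int32(18), np.int32(25)), (np.int32(269), np.int32(204), np.int32(1), np.int32(18), np.int32(18)), (np.int32(337), np.int32(211), np.int32(2), np.int32(16), np.int32(29)), (np.int32(275), np.int32(242), np.int32(11), np.int32(24), np.int32(54))]
  z 0.2 toe [147.5  -3.9] [315  63] heel [-77.5  34.6] [285 265] len 224.9
  z 0.19 toe [149.   -3.8] [315  63]
[... 559 characters left out ...]
6))]
  z 0.2 toe [82.1 42.2] [273   0] heel [-116.1   -1.7] [317 182] len 198.2
  z 0.19 toe [85.9 43.6] [273   0] heel [-118.4   -1.7] [317 182] len 204.3
  z 0.18 toe [89.8 45. ] [273   0] heel [-120.7   -1.6] [317 182] len 210.5
  z 0.17 toe [93.6 46.5] [273   0] heel [-123.    -1.5] [317 182] len 216.6
side0 [(np.int32(354), np.int32(134), np.int32(81), np.int32(41), np.int32(189))]
  z 0.2 toe [141.2   7.7] [355 134] heel [-123.6   24.6] [434 171] len 264.8
  z 0.19 toe [147.3  -3.8] [355 134] heel [-120.9   13.3] [434 171] len 268.2
  z 0.18 toe [153.5 -15.4] [355 134] heel [-118.1    2. ] [434 171] len 271.6
  z 0.17 toe [159.6 -26.9] [355 134] heel [-115.4   -9.3] [434 171] len 275.0
```

Run:
```python
from h import *
a=np.radians(12.75); o=np.array([.5481,-.2682])
Rm=np.array([[np.cos(a),-np.sin(a)],[np.sin(a),np.cos(a)]])
d=np.load("side10.npy",allow_pickle=True).item(); im=d["color"]; hsv=cv2.cvtColor(im,cv2.COLOR_BGR2HSV)
m=cv2.inRange(hsv,(8,105,60),(20,255,255)); 
for nm,box in (("toe",(350,121,385,152)),("heel",(398,140,440,168))):
    k=np.zeros_like(m); x0,y0,x1,y1=box; k[y0:y1,x0:x1]=m[y0:y1,x0:x1]
    n,l,st,_=cv2.connectedComponentsWithStats(k); b=st[1:,4].argmax()+1; print(st[b])
    v,u=np.nonzero(l==b); c=np.c_[u,v]
    for z in(.2185,.2045):
        L=(plane(d,c,z)[:,:2]-o)@Rm; i=L[:,0].argmax() if nm=="toe" else L[:,0].argmin(); print(nm,z,(L[i]*1000).round(1),c[i])
for n,z in(("top10",.2185),):
    d=np.load(n+".npy",allow_pickle=True).item(); hsv=cv2.cvtColor(d["color"],cv2.COLOR_BGR2HSV)
    c=seedcomp(cv2.inRange(hsv,(10,150,90),(20,255,255)),(417,178)); L=(plane(d,c,z)[:,:2]-o)@Rm; i=L[:,0].argmax(); print(n,(L[i]*1000).round(1),c[i], L[:,1].min()*1000,L[:,1].max()*1000)
cv2.imwrite("pics/m10.png",cv2.resize(m[100:200,330:460],None,fx=5,fy=5,interpolation=0))
```

```text
[354 121  31  31 653]
toe 0.2185 [150.1 -10.7] [356 125]
toe 0.2045 [159.  -27.6] [356 125]
[398 140  42  28 936]
heel 0.2185 [-133.5   22.6] [439 167]
heel 0.2045 [-129.7    6.4] [439 167]
top10 [151.5  -9.1] [414 156] -46.980457922118255 43.65700792509448
```

View pics/m10.png

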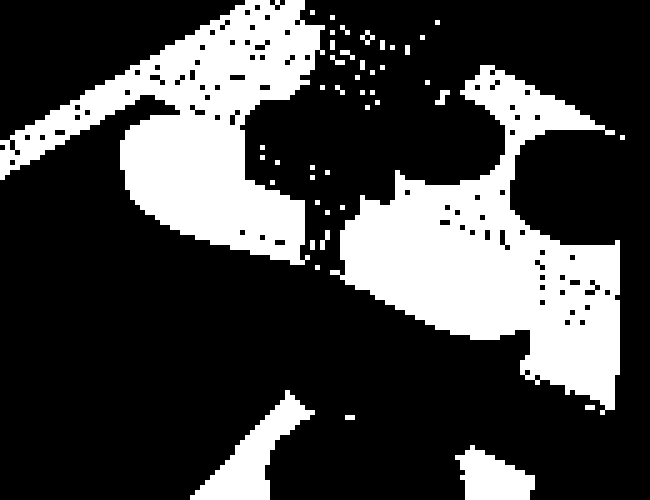

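The band checks bracket the current pose, with offsets between +1.9 and −1.5 mm along the shoe. I'll shift 0.6 mm toward the toe and lower gently to contact.

apply_moves([
  [5,[-0.05,0.1,0],[0,0,0]],
  [5,[-0.06,0.2,0],[0,0,0]],
  [5,[-0.06,0.3,0],[0,0,0]],
  [5,[-0.06,0.35,0],[0,0,0]],
  [5,[-0.06,0.4,0],[0,0,0]],
  [5,[-0.06,0.4,0],[0,0,0]],
], grip_force=60)

```text
t: 12.92
position: [0.5488, -0.2682, 0.204]
tcp_rot: [[-0.975, 0.001, 0.22], [-0.22, -0.0, -0.975], [-0.001, -1.0, 0.0]]
wrist_force: [0.7, -0.7, -2.3]
finger_gap: 0.0595
```

apply_moves([
  [5,[0,0.05,0],[0,0,0]],
  [5,[0,0.1,0],[0,0,0]],
  [5,[0,0.15,0],[0,0,0]],
  [5,[0,0.2,0],[0,0,0]],
  [5,[0,0.2,0],[0,0,0]],
])

```text
t: 13.33
position: [0.5488, -0.2682, 0.2022]
tcp_rot: [[-0.975, 0.001, 0.22], [-0.22, -0.0, -0.975], [-0.001, -1.0, 0.001]]
wrist_force: [-1.3, 0.2, 0.6]
finger_gap: 0.0594
```

Run:
```python
from rig import readout
from h import *
s=readout.observe(); print(s["t"],s["position"],s["wrist_force"],s["torque"],s["finger_gap"],goto(s,[.5487,-.2682,.1982],np.radians(12.75)))
```

```text
13.3333 [ 0.54883978 -0.26819733  0.20218711] [-1.25754061  0.20003493  0.56142418] [0.14775404 0.22042167 0.03265555] 0.05939862007876702 (array([ 0.01,  0.4 , -0.  ]), array([-0.03, -0.03, -0.05]))
```

Contact came at the predicted height, about 3 N for 1 mm of sink. Now pressing slowly.

apply_moves([
  [5,[0,0.05,0],[0,0,0]],
  [5,[0,0.1,0],[0,0,0]],
  [5,[0,0.15,0],[0,0,0]],
  [5,[0,0.2,0],[0,0,0]],
  [5,[0,0.25,0],[0,0,0]],
  [5,[0,0.3,0],[0,0,0]],
  [5,[0,0.3,0],[0,0,0]],
  [5,[0,0.3,0],[0,0,0]],
])

```text
t: 14.0
position: [0.5489, -0.2682, 0.1999]
tcp_rot: [[-0.975, 0.001, 0.22], [-0.22, -0.0, -0.975], [-0.001, -1.0, 0.001]]
wrist_force: [-3.5, 1.5, 6.2]
finger_gap: 0.0595
```

Run:
```python
from rig import readout,imaging
from h import *
s=readout.observe(); print(s["t"],s["position"],s["wrist_force"],s["torque"],s["finger_gap"],goto(s,[.5487,-.2682,.1982],np.radians(12.75)))
```

```text
14.0 [ 0.54886579 -0.26819246  0.19991061] [-3.53797188  1.51686396  6.24245357] [0.4019926  0.58968894 0.00113665] 0.05947796067578015 (array([ 0.02,  0.17, -0.  ]), array([-0.04, -0.03, -0.06]))
```

apply_moves([
  [5,[0.01,0.05,0],[0,0,0]],
  [5,[0.02,0.1,-0.01],[0,0,0]],
  [5,[0.03,0.15,-0.01],[0,0,0]],
  [5,[0.03,0.2,-0.01],[0,0,0]],
  [5,[0.03,0.25,-0.01],[0,0,0]],
  [5,[0.03,0.28,-0.01],[0,0,0]],
  [5,[0.03,0.28,-0.01],[0,0,0]],
  [5,[0.03,0.28,-0.01],[0,0,0]],
])

```text
t: 14.67
position: [0.5489, -0.2682, 0.1985]
tcp_rot: [[-0.975, 0.002, 0.22], [-0.22, -0.001, -0.975], [-0.002, -1.0, 0.001]]
wrist_force: [-3.7, 2.5, 11.7]
finger_gap: 0.0592
```

Run:
```python
from rig import readout,imaging
from h import *
s=readout.observe(); print(s["t"],s["position"],s["wrist_force"],s["torque"],s["finger_gap"],goto(s,[.5487,-.2682,.1982],np.radians(12.75)))
```

```text
14.6667 [ 0.54888731 -0.26820247  0.1985152 ] [-3.69669601  2.49585957 11.72823974] [ 0.65741525  0.85023393 -0.04133195] 0.059179084320115836 (array([ 0.02,  0.03, -0.  ]), array([-0.06, -0.03, -0.12]))
```

Run:
```python
from rig import readout,imaging
from h import *
for n in("side","top","wrist","side","top"):
    d=imaging.snapshot(n); np.save(f"{n}11.npy",d,allow_pickle=True)
    s=readout.observe(); print(s["t"],s["position"].round(4),s["wrist_force"].round(2))
    if n=="side": cv2.imwrite("pics/side11z.png",cv2.resize(d["color"][100:200,330:460],None,fx=6,fy=6,interpolation=2))
    if n=="top": cv2.imwrite("pics/top11z.png",cv2.resize(d["color"][140:240,380:480],None,fx=6,fy=6,interpolation=2))
```

```text
14.7167 [ 0.5489 -0.2682  0.1985] [-4.81  1.68 12.73]
14.7667 [ 0.5489 -0.2682  0.1985] [-4.89  1.99 11.46]
14.8167 [ 0.5489 -0.2682  0.1985] [-4.18  1.93 11.81]
14.8667 [ 0.5489 -0.2682  0.1985] [-2.9   2.76 11.79]
14.9167 [ 0.5489 -0.2682  0.1985] [-4.76  1.54 12.24]
```

View pics/side11z.png

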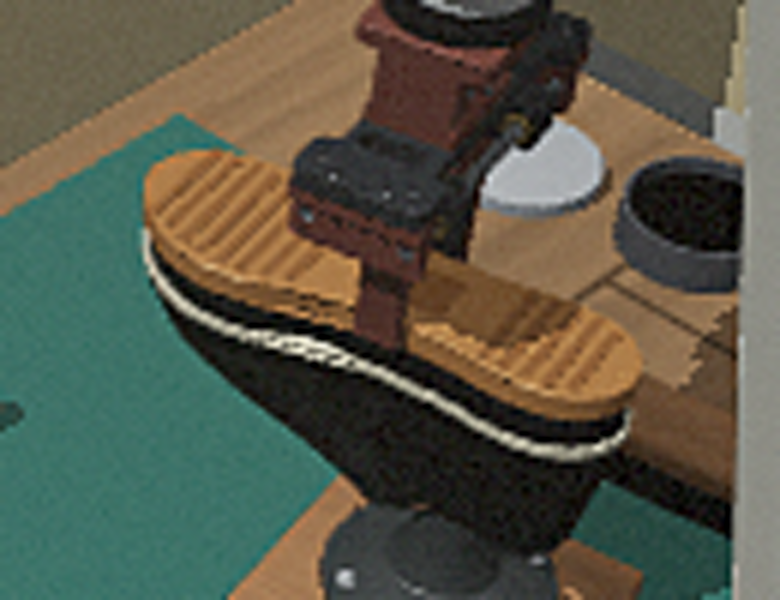

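View pics/top11z.png

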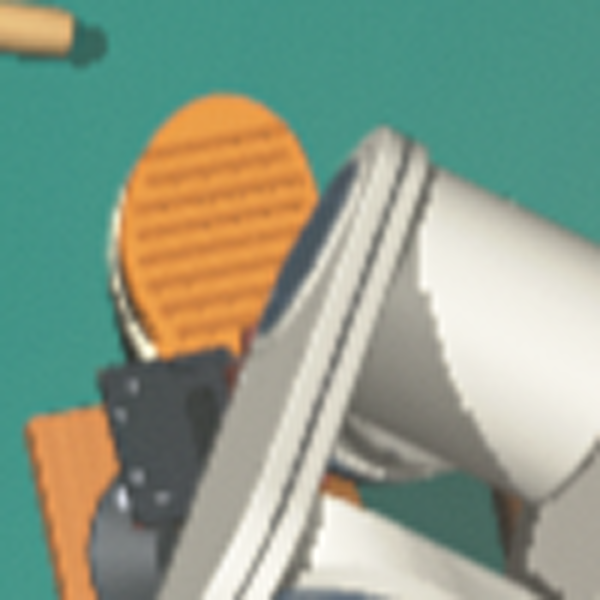

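Sole seated and aligned all round as far as the views show. The push is steady: about 12 N at the wrist plus 2.6 N sole weight. A small final trim should bring it to 15 N and take off some of the sideways load.

apply_moves([
  [5,[0.04,0.15,-0.01],[-0.05,0,-0.1]],
  [5,[0.05,0.17,-0.02],[-0.05,0,-0.1]],
  [5,[0.05,0.18,-0.02],[-0.05,0,-0.1]],
  [5,[0.05,0.18,-0.02],[-0.05,0,-0.1]],
  [5,[0.05,0.18,-0.02],[-0.05,0,-0.1]],
  [5,[0.05,0.18,-0.02],[-0.05,0,-0.1]],
])

```text
t: 15.42
position: [0.5488, -0.2682, 0.1983]
tcp_rot: [[-0.975, 0.002, 0.22], [-0.22, -0.001, -0.975], [-0.002, -1.0, 0.001]]
wrist_force: [-4.3, 2.4, 12.6]
finger_gap: 0.0598
```

Run:
```python
from rig import readout,imaging
from h import *
for n in("side","wrist","side","top","side","wrist"):
    d=imaging.snapshot(n)
    s=readout.observe(); print(s["t"],s["position"].round(4),s["wrist_force"].round(2),s["torque"].round(2),s["finger_gap"].round(4))
print(goto(s,[.5487,-.2682,.1982],np.radians(12.75)))
```

```text
Traceback (most recent call last):
AttributeError: 'float' object has no attribute 'round'
```

Run:
```python
from rig import readout,imaging
from h import *
for n in("side","wrist","side","top","wrist"):
    d=imaging.snapshot(n)
    if n=="top":
        cv2.imwrite("pics/top12.png",d["color"]); hsv=cv2.cvtColor(d["color"],cv2.COLOR_BGR2HSV)
        c=seedcomp(cv2.inRange(hsv,(10,150,90),(20,255,255)),(417,178)); a=np.radians(12.75)
        L=(plane(d,c,.209)[:,:2]-np.array([.5487,-.2682]))@np.array([[np.cos(a),-np.sin(a)],[np.sin(a),np.cos(a)]]); print("sole toe in target frame",L[L[:,0].argmax()]*1000)
    s=readout.observe(); print(s["t"],s["position"].round(4),s["wrist_force"].round(2),s["torque"].round(2),s["finger_gap"])
print(goto(s,[.5487,-.2682,.1982],np.radians(12.75)))
```

```text
15.5167 [ 0.5489 -0.2682  0.1983] [-4.81  2.27 11.82] [0.63 0.82 0.  ] 0.0599229661827973
15.5667 [ 0.5489 -0.2682  0.1983] [-3.92  2.9  12.11] [0.69 0.76 0.02] 0.05962699722614887
15.6167 [ 0.5489 -0.2682  0.1983] [-4.54  2.43 11.47] [0.68 0.76 0.07] 0.059170393890534946
sole toe in target frame [152.12349321 -14.00896666]
15.6667 [ 0.5488 -0.2682  0.1983] [-4.38  2.36 11.43] [0.64 0.79 0.05] 0.0594517733414199
15.7167 [ 0.5489 -0.2682  0.1983] [-3.89  2.47 11.69] [0.63 0.75 0.06] 0.05961735648397469
(array([ 0.02,  0.01, -0.01]), array([-0.06, -0.04, -0.1 ]))
```

View pics/top12.png

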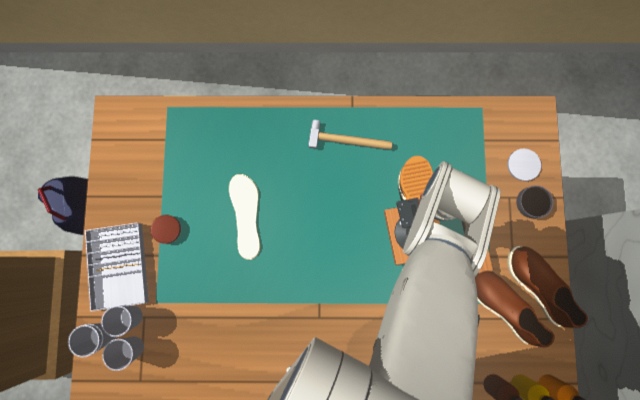

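apply_moves([
  [5,[0.05,0.18,-0.02],[-0.05,0,-0.1]],
  [5,[0.05,0.2,-0.02],[-0.05,0,-0.1]],
  [5,[0.05,0.22,-0.02],[-0.05,0,-0.1]],
  [5,[0.05,0.22,-0.02],[-0.05,0,-0.1]],
  [5,[0.05,0.22,-0.02],[-0.05,0,-0.1]],
  [5,[0.05,0.22,-0.02],[-0.05,0,-0.1]],
])

```text
t: 16.22
position: [0.5489, -0.2682, 0.1979]
tcp_rot: [[-0.975, 0.002, 0.22], [-0.22, -0.001, -0.975], [-0.001, -1.0, 0.001]]
wrist_force: [-5.3, 2.5, 13.3]
finger_gap: 0.0595
```

Run:
```python
from rig import readout,imaging,ctrl
from h import *
F=[]
for n in ["side"]*8:
    imaging.snapshot(n); s=readout.observe(); F.append(s["wrist_force"])
F=np.array(F); print(F.mean(0).round(2),F[:,2].min(),F[:,2].max(),s["position"].round(4),s["finger_gap"])
if 11.5<F[:,2].mean()<15: print(ctrl.sign_off())
```

```text
[-4.23  2.44 13.5 ] 13.187769930882652 14.021478734711428 [ 0.5489 -0.2682  0.1979] 0.05957671237569647
the job is handed in; nothing more can be done
None
```

The gum-rubber sole is on the shoe bottom, tread up, toe to toe and heel to heel. The gripper still holds it at the waist and presses it down, and I handed the job in that way at about 16.6 s.

**First grasp missed:** the fingertips sit about 20 mm less far ahead of the TCP than `ctrl.tip_reach` states. The jaws therefore closed above the sole without moving it. I reopened, went lower in small steps and gripped at a gap of 59.6 mm, which matches the 60 mm waist.

**Push:** over the last 0.4 s the wrist force held steady at 13.2–14.0 N. Adding the sole's own weight of about 2.5 N, the shoe carries about 16 N. The sink of about 5.3 mm agrees.

**Checks that disagreed or are incomplete:**
- **Fore-aft fit:** the separate camera estimates of the shoe's position differed by about ±1.5–2 mm, so I placed the sole near their middle.
- **Side-to-side fit:** this is also good to only about 1–2 mm.
- **Heel end:** the arm hid it in the top view and its outline could not be measured in the side view, so I judged it only by eye in the side view.
- **Sideways force:** about 5 N remained under load and did not trim out, but the sole did not shift.

The blanks, tin and hammer are where they were in the last top view. The arm hid the brush there, but nothing came near it.

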